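Sweep the steel offcuts into the scrap bay

TASK

Take the bench rake from its rest board and use it to sweep all four steel offcuts on the bench into the three-sided scrap bay; move them only with the rake, never with the gripper or arm. Then stand the rake upright back on the middle of its rest board and let go, without shifting the hammer or the mug.

Things in the scene. Friction and masses are not known exactly. Their poses are not given: they have to be found in the camera images.
- rake: Bench rake, self-standing, 0.5 kg, on its board at first. Dark steel foot 65 x 140 x 5 mm (x -35 to +30 mm); at its front an upright blade 140 wide, 45 high, front face at x = +36 mm; end wings run forward to x = 60 mm, flared to 156 mm wide. Origin: underside, below the handle. x is the pushing direction, y along the blade, z up.
- rake_grip (a point): Place to grip the rake from above: on the axis of its upright square wooden handle (30 x 30 mm, sides parallel to the rake's x and y), 100 mm above the rake's underside; the handle ends 25 mm higher. Axes as the rake's.
- rest: Fixed rest board of light wood on the bench, to the robot's right, 120 (x) x 190 (y) x 15 mm thick, flat top. Origin: centre of its underside; the top is 15 mm above it. The rake starts on it with its axes roughly parallel to the board's.
- bay: Fixed scrap bay on the bench, to the robot's left: grey steel three-sided pen without a floor, walls 40 mm high, 6 mm thick, inside 250 mm wide, 190 mm deep, open towards the offcuts. Origin: bench level, middle of the open mouth; x points into the bay (back wall at x = 190 mm), y along the mouth (side walls at y = +125 and -125 mm), z up.
- square_bar: Loose plain steel offcut with the others on the bench. Origin: centre of its underside; its x is its long axis; it lies flat, z up. Mass about 0.2 to 0.45 kg; slides on the bench. Square bar, 68 x 30 mm, 30 mm high.
- flat_bar: Loose plain steel offcut with the others on the bench. Origin: centre of its underside; its x is its long axis; it lies flat, z up. Mass about 0.2 to 0.45 kg; slides on the bench. Flat bar, 72 x 42 mm, 15 mm high.
- angle_iron: Loose plain steel offcut with the others on the bench. Origin: centre of its underside; its x is its long axis; it lies flat, z up. Mass about 0.2 to 0.45 kg; slides on the bench. Angle iron (L section): flange 62 x 40 x 8 mm on the bench, upright leg along its -y edge, 40 mm high in all.
- tee_bar: Loose plain steel offcut with the others on the bench. Origin: centre of its underside; its x is its long axis; it lies flat, z up. Mass about 0.2 to 0.45 kg; slides on the bench. T section upside down: flange 60 x 40 x 9 mm on the bench, web 9 mm thick up the middle, 35 mm high in all.
- hammer: Bystander: forge hammer lying beyond the work, along its own x: wooden handle from x = -140 mm, steel head at x = 135 mm (32 x 100 x 36 mm). Not to be moved.
- mug: Bystander: white mug, 84 mm across, 85 mm high, to the left behind the bay. Origin under its centre. Not to be moved.
There are look-alikes about, which are no part of the job. Leave any turquoise look-alike of the angle_iron alone.

How it is judged:
By the outcome, as a careful person would: the job done as asked, in the order asked, and still so for the second after the job is handed in, with the robot touching nothing.
It also fails if it takes over 72 s, if anything falls off the work surface, if the arm or the gripper's body presses on something with over 40 N, if the wrist force passes 120 N, or if a joint passes its speed limit or range.

ROBOT

A 6-joint arm with a two-finger parallel gripper is mounted at the origin on the work surface. World frame = base frame: x ahead of the robot, y to its left, z up, the work surface at z = 0. Lengths are in m, angles in rad, forces in N, time in s.
With the tool pointing down it reaches from about 0.25 to 0.85 m from the base axis. Payload 12.5 kg.
Tool frame: the origin (TCP) lies at the very end of the fingers, on their centre line; the grasp point (between the pads) lies 19 mm behind it; x points along the fingers, y is the direction in which the jaws open and shut, and the axes are right-handed (so a half turn about x gives the same grasp; the last joint's range is limited). The gripper opens to 93 mm and grips with 3 to 60 N. Pads are 15 mm wide; open, the fingers measure 128 mm over their backs; the gripper's body (75 mm by 188 mm) begins 65 mm behind the grasp point.
Start: joints at [-1.241, 0.351, 1.652, -0, 1.139, -0.085], TCP at [0.222, -0.503, 0.192] pointing down, gripper open.
Joint ranges: [-2.75, 2.75], [-0.79, 2.1], [0.01, 2.65], [-1.57, 4.71], [0.07, 3.14], [-2.87, 2.87]. Speed limits (rad/s): [2.22, 2.22, 2.79, 3.14, 3.14, 3.14].

INTERFACE

Orientations are given as a unit quaternion [x, y, z, w].
In Python, from rig import r gives the robot as it stands.
- The arm moves only by the tool move_arm, never from a script. Its argument "motion" is a list of rows, each an object of numbers: "claw": the gripper command: -1 is fully open, 1 is shut, values between are in proportion; "dx", "dy", "dz": the shift along the tool's x, y, z in cm; "wx", "wy", "wz": the turn, a rotation vector about the tool's x, y, z in rad. In form: [{"claw": .., "dx": .., "dy": .., "dz": .., "wx": .., "wy": .., "wz": ..}, ...]. A call has exactly 5 rows; each row is the pose to reach, as a shift and turn from the pose measured when the call began, along the tool's axes at that moment; what a row does not reach only later rows make up. A row lasts 1/12 s, in which the tool goes at most 41.7 mm and 7.16 degrees, less where a joint would pass 70% of its speed; a pose out of reach is approached as far as the arm can. A call with a gripper value outside its range is refused whole. The fingers move at their own pace and stop on an object; "newtons" is the grip in N (left out, the last holds). Time passes only in rows, so rows that repeat a pose let the fingers close, or fill a call up. It gives the time, the measured TCP pose, the force and the opening at its end, in the units of the state.
- r.sense(): the state, without advancing time (a new reading comes with each control period).
- r.get_image(name): name is "scene" or "top" or "wrist"; returns (picture, depth): 400x640x3 uint8, blue, green, red; 400x640 float32, m along the optical axis (not along the pixel's ray), 0 where there is no reading.
- r.calibration(name): a dict with "intrinsics" (3x3 intrinsics, pixels), "D" ([k1, k2, p1, p2, k3] as OpenCV has them; the pictures are not rectified), "camera_from_world" (4x4, takes a point from world to camera coordinates); the wrist camera has in their place "hand_eye" (4x4, takes a point from camera to tool coordinates, whose origin is the TCP and whose axes are the tool frame's). Camera axes: x right, y up, looking along -z (the intrinsics and any distortion apply to the point x, -y, -z); pixel columns grow to the right and rows downward; lengths in m; the calibration is good to about 2 mm. A picture is of the moment at which its call begins: read the wrist's pose just before it. calibration takes no time and is no camera call.
- r.close_job(): hands the job in, once; it reports no verdict.
The state is a dict: "t": time; "joint_pos": joint angles; "qd": joint speeds; "tau": joint torques, N m; "tcp_pos": TCP position; "ee_rot": TCP orientation; "ft_force": force on the tool from outside, world axes, zero at the start; "torque": the same for the moment, N m; "opening": opening from 0.0 (shut) to 1.0 (fully open).
Only numpy, scipy, OpenCV 4.12 (cv2) and the standard library are available. Lean on these libraries where they do the work, as an engineer would, in place of code of your own. Each camera call takes 0.05 s, during which the arm holds its last target.

## Working session

There is one attempt and no reset: what is moved stays moved. The work goes in short steps, Python scripts to look and compute and a tool call to move; the robot and the scene stay as the last step left them, time stands still between calls to the robot, and variables do not carry over. Pictures are saved under pics/ and viewed, and the job is handed in when it is done.

Besides the shell and the picture viewer there is one more tool, called after "Emit:" in YAML: its name, and indented under it one key for each argument. move_arm: Moves the arm, as the interface text tells. Its arguments: {"type":"object","properties":{"motion":{"type":"array","items":{"type":"object","properties":{"claw":{"type":"number"},"dx":{"type":"number"},"dy":{"type":"number"},"dz":{"type":"number"},"wx":{"type":"number"},"wy":{"type":"number"},"wz":{"type":"number"}}}},"newtons":{"type":"number"}},"required":["motion"]}

```bash
ls; mkdir -p pics; python3 - <<'E'
from rig import r
import cv2
print(r.sense())
for n in ["scene","top","wrist"]:
    p,d=r.get_image(n); cv2.imwrite(f"pics/a_{n}.png",p)
    import numpy as np; np.save(f"pics/a_{n}.npy",d)
    print(n,{k:np.round(v,4).tolist() for k,v in r.calibration(n).items()})
E
```

```text
pics
{'t': 0.0, 'joint_pos': array([-1.24061595e+00,  3.51213243e-01,  1.65241193e+00, -1.34507977e-05,
        1.13911428e+00, -8.45886017e-02]), 'qd': array([-0.00163804,  0.00147916,  0.00011969,  0.00087572,  0.00061836,
        0.00024988]), 'tau': array([-9.06689402e-04, -4.97317743e+01, -2.85253751e+01,  6.98137516e-02,
        2.57016532e-02, -1.11752979e-04]), 'tcp_pos': array([ 0.22154247, -0.50299952,  0.19141867]), 'ee_rot': array([-0.69190099, -0.14599789,  0.69200889, -0.14519415]), 'ft_force': array([ 0.21789331, -0.45486896, -0.19093614]), 'torque': array([-0.03343288, -0.03122692,  0.02216879]), 'opening': 0.998195874952711}
scene {'intrinsics': [[461.9106, 0.0, 321.9371], [0.0, 461.9106, 202.5603], [0.0, 0.0, 1.0]], 'D': [0.0365, 0.0, 0.0, 0.0, 0.0], 'camera_from_world': [[0.8765, 0.4812, -0.0111, -0.4897], [-0.2826, 0.5331, 0.7974, 0.0284], [0.3897, -0.6958, 0.6033, -1.4638], [0.0, 0.0, 0.0, 1.0]]}
top {'intrinsics': [[511.1572, 0.0, 314.8094], [0.0, 511.1572, 201.7478], [0.0, 0.0, 1.0]], 'D': [-0.1351, 0.0, 0.0, 0.0, 0.0], 'camera_from_world': [[-0.0002, -1.0, -0.0001, 0.0619], [0.9878, -0.0003, 0.1557, -0.5435], [-0.1557, -0.0001, 0.9878, -1.7509], [0.0, 0.0, 0.0, 1.0]]}
wrist {'intrinsics': [[345.6796, 0.0, 321.1075], [0.0, 345.6796, 206.2735], [0.0, 0.0, 1.0]], 'D': [-0.0779, 0.0, 0.0, 0.0, 0.0], 'hand_eye': [[0.0006, 0.2458, -0.9693, -0.1926], [1.0, 0.0012, 0.0009, -0.0003], [0.0014, -0.9693, -0.2458, -0.0682], [0.0, 0.0, 0.0, 1.0]]}
```

View pics/a_scene.png

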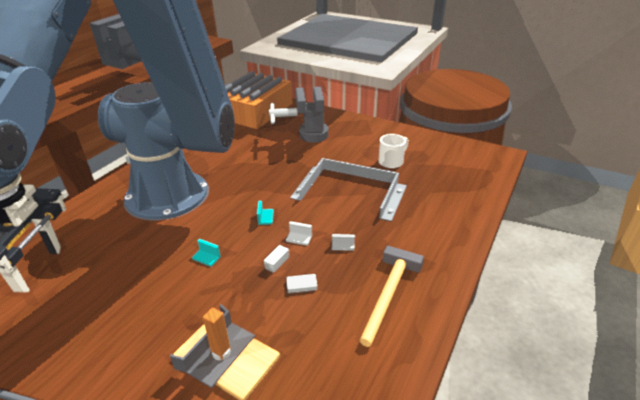

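View pics/a_top.png

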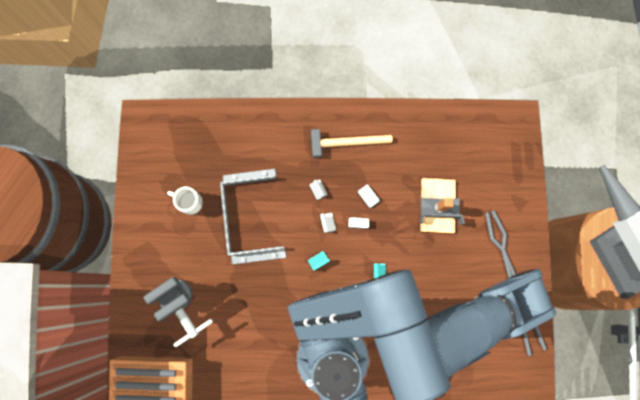

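View pics/a_wrist.png

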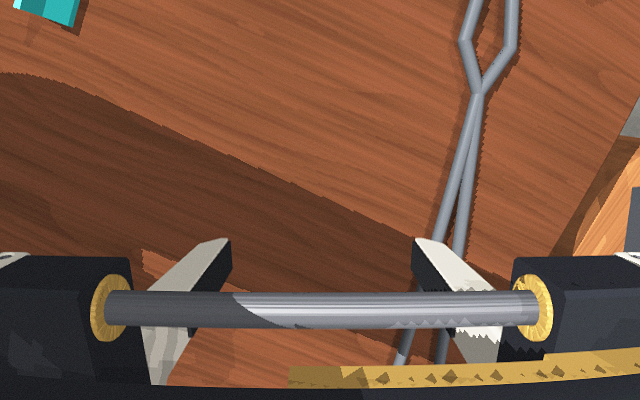

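```bash
cat > h.py <<'E'
import numpy as np,cv2
from rig import r
from scipy.spatial.transform import Rotation as R
def cam(n,st=None):
    c=r.calibration(n);K=np.array(c["intrinsics"]);D=np.array(c["D"])
    if n=="wrist":
        st=st or r.sense()
        T=np.eye(4);T[:3,:3]=R.from_quat(st["ee_rot"]).as_matrix();T[:3,3]=st["tcp_pos"]
        W=T@np.array(c["hand_eye"])
    else: W=np.linalg.inv(np.array(c["camera_from_world"]))
    return K,D,W
def ray(C,px,z):
    K,D,W=C
    u=cv2.undistortPoints(np.array(px,float).reshape(-1,1,2),K,D).reshape(-1,2)
    d=np.c_[u[:,0],-u[:,1],-np.ones(len(u))]@W[:3,:3].T
    o=W[:3,3]; s=(z-o[2])/d[:,2]
    return o+d*s[:,None]
def proj(C,P):
    K,D,W=C;P=np.atleast_2d(P)
    p=(P-W[:3,3])@W[:3,:3]; p=p*[1,-1,-1]
    return cv2.projectPoints(p,np.zeros(3),np.zeros(3),K,D)[0].reshape(-1,2)
def crop(n,p,x0,y0,x1,y1,f):
    cv2.imwrite(n,cv2.resize(p[y0:y1,x0:x1],None,fx=f,fy=f,interpolation=cv2.INTER_CUBIC))
E
python3 - <<'E'
from h import *
p=cv2.imread("pics/a_top.png")
crop("pics/b1.png",p,290,150,490,290,4)
crop("pics/b3.png",p,160,110,310,280,3)
p=cv2.imread("pics/a_scene.png")
crop("pics/b2.png",p,160,190,360,340,4)
crop("pics/b4.png",p,160,280,300,400,5)
E
```

```text
(no output)
```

View pics/b1.png

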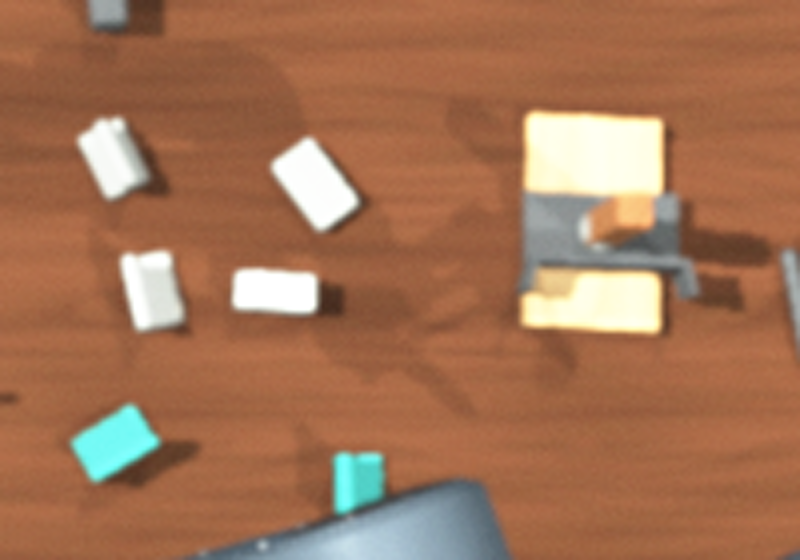

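View pics/b2.png

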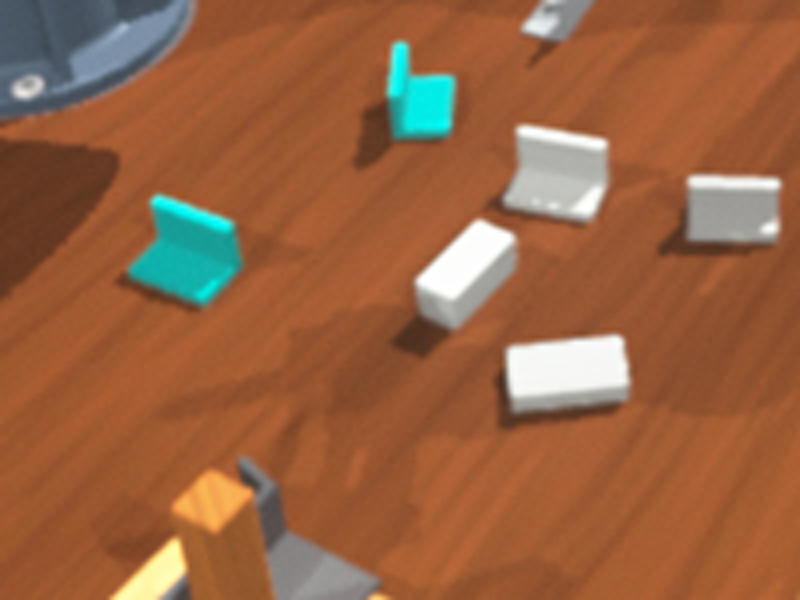

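View pics/b3.png

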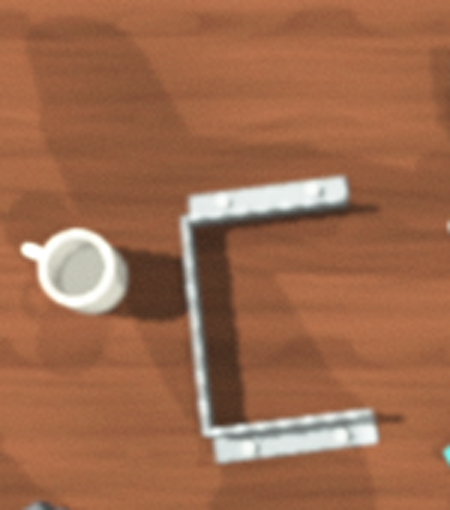

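View pics/b4.png

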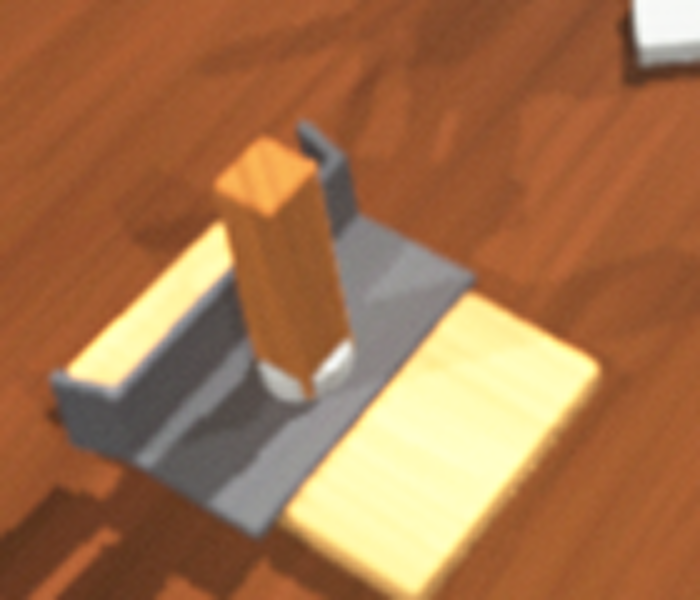

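```bash
python3 - <<'E'
from h import *
st=r.sense(); print(R.from_quat(st["ee_rot"]).as_matrix().round(3).tolist())
p=cv2.imread("pics/a_top.png");C=cam("top")
P=lambda l,z:print(ray(C,l,z).round(3)[:,:2].tolist())
f=lambda l:[(290+x/4-.375,150+y/4-.375) for x,y in l]
g=lambda l:[(160+x/3-.33,110+y/3-.33) for x,y in l]
print("board");P(f([(524,112),(663,117),(662,332),(520,328)]),.015)
print("rake foot rear edge L,R / blade top ends");P(f([(524,192),(680,195)]),.02);P(f([(522,258),(690,258)]),.06)
print("bay inner: back corners top, mouth ends");P(g([(192,216),(212,433)]),.04);P(g([(346,205),(374,411)]),.04)
print("bay flanges outer");P(g([(189,197),(346,177),(378,442),(217,461)]),.0)
hsv=cv2.cvtColor(p,cv2.COLOR_BGR2HSV)
for nm,lo,hi,ar in [("white",(0,0,150),(180,60,255),(305,170,390,240)),("turq",(80,80,80),(100,255,255),(300,240,400,290))]:
    m=cv2.inRange(hsv,lo,hi);q=np.zeros_like(m);x0,y0,x1,y1=ar;q[y0:y1,x0:x1]=m[y0:y1,x0:x1]
    for c in cv2.findContours(q,0,2)[0]:
        if cv2.contourArea(c)<20: continue
        b=cv2.boxPoints(cv2.minAreaRect(c));print(nm,b.mean(0).round(1));P(b,.02)
sc=cam("scene");ps=lambda l:[(160+x/5-.4,280+y/5-.4) for x,y in l]
print("handle top scene",ray(sc,ps([(265,137),(317,182),(267,214),(216,186)]),.14).round(3).tolist())
print("handle top topcam");P(f([(622,194),(653,196),(652,228),(618,232)]),.14)
print("mug/hammer");P([(186,201)],.0425);P([(312,131),(321,156),(392,140)],.03)
E
```

```text
[[-0.0, 0.403, -0.915], [0.001, -0.915, -0.403], [-1.0, -0.001, -0.0]]
board
[[0.636, -0.32], [0.632, -0.448], [0.436, -0.439], [0.44, -0.311]]
rake foot rear edge L,R / blade top ends
[[0.562, -0.317], [0.559, -0.459]]
[[0.497, -0.305], [0.497, -0.454]]
bay inner: back corners top, mouth ends
[[0.616, 0.385], [0.36, 0.355]]
[[0.629, 0.203], [0.386, 0.168]]
bay flanges outer
[[0.648, 0.397], [0.672, 0.206], [0.352, 0.165], [0.329, 0.355]]
white [358.4 222.5]
[[0.457, -0.053], [0.495, -0.057], [0.488, -0.132], [0.45, -0.128]]
white [327.4 221.8]
[[0.504, 0.048], [0.515, 0.003], [0.447, -0.014], [0.436, 0.031]]
white [368.2 195.6]
[[0.585, -0.086], [0.616, -0.125], [0.554, -0.171], [0.523, -0.132]]
white [317.8 188.6]
[[0.615, 0.086], [0.635, 0.046], [0.574, 0.016], [0.554, 0.056]]
turq [379.5 271. ]
[[0.326, -0.145], [0.326, -0.184], [0.278, -0.183], [0.278, -0.145]]
turq [318.3 260.4]
[[0.341, 0.089], [0.375, 0.033], [0.337, 0.01], [0.303, 0.067]]
handle top scene [[0.52, -0.374, 0.14], [0.552, -0.382, 0.14], [0.545, -0.403, 0.14], [0.518, -0.402, 0.14]]
handle top topcam
[[0.54, -0.375], [0.539, -0.401], [0.512, -0.399], [0.508, -0.37]]
mug/hammer
[[0.546, 0.518]]
[[0.805, 0.072], [0.712, 0.04], [0.772, -0.218]]
```

```bash
cat >> h.py <<'E'
def row(x,y,z,yawdeg,st=None):
    """world TCP target, tool y axis direction angle (deg), tool down -> row numbers"""
    st=st or r.sense();M=R.from_quat(st["ee_rot"]);a=np.radians(yawdeg)
    d=M.inv().apply(np.array([x,y,z])-st["tcp_pos"])*100
    ty=np.array([np.cos(a),np.sin(a),0]);tx=np.array([0,0,-1.]);T=R.from_matrix(np.c_[tx,ty,np.cross(tx,ty)])
    w=(M.inv()*T).as_rotvec()
    print("dx %.2f dy %.2f dz %.2f  wx %.3f wy %.3f wz %.3f"%(*d,*w))
def stat():
    s=r.sense();M=R.from_quat(s["ee_rot"]).as_matrix()
    print("t %.2f"%s["t"],"tcp",s["tcp_pos"].round(4),"yaw %.1f"%np.degrees(np.arctan2(M[1,1],M[0,1])),"down",M[:,0].round(3),"F",s["ft_force"].round(1),"T",s["torque"].round(2),"op %.3f"%s["opening"],"j",s["joint_pos"].round(2))
E
python3 -c "
from h import *
row(.53,-.388,.21,0)"
```

```text
dx -1.84 dy 1.90 dz -32.86  wx -1.156 wy -0.001 wz 0.001
```

Emit:
move_arm:
  motion:
    - {"claw": -1,"dx": -1.8,"dy": 1.9,"dz": -32.9,"wx": -1.156}
    - {"claw": -1,"dx": -1.8,"dy": 1.9,"dz": -32.9,"wx": -1.156}
    - {"claw": -1,"dx": -1.8,"dy": 1.9,"dz": -32.9,"wx": -1.156}
    - {"claw": -1,"dx": -1.8,"dy": 1.9,"dz": -32.9,"wx": -1.156}
    - {"claw": -1,"dx": -1.8,"dy": 1.9,"dz": -32.9,"wx": -1.156}

```text
$.motion[0]: bad value
```

```bash
python3 -c "
from h import *
stat();row(.53,-.388,.21,0)"
```

```text
t 0.15 tcp [ 0.2216 -0.5031  0.1916] yaw -66.2 down [-0.     0.001 -1.   ] F [-0.2  0.6 -0. ] T [0.   0.01 0.03] op 1.000 j [-1.24  0.35  1.65 -0.    1.14 -0.08]
dx -1.84 dy 1.90 dz -32.86  wx -1.156 wy -0.001 wz 0.001
```

Emit:
move_arm:
  motion:
    - {"claw": -1,"dx": -1.8,"dy": 1.9,"dz": -32.9,"wx": -1.156,"wy": 0,"wz": 0}
    - {"claw": -1,"dx": -1.8,"dy": 1.9,"dz": -32.9,"wx": -1.156,"wy": 0,"wz": 0}
    - {"claw": -1,"dx": -1.8,"dy": 1.9,"dz": -32.9,"wx": -1.156,"wy": 0,"wz": 0}
    - {"claw": -1,"dx": -1.8,"dy": 1.9,"dz": -32.9,"wx": -1.156,"wy": 0,"wz": 0}
    - {"claw": -1,"dx": -1.8,"dy": 1.9,"dz": -32.9,"wx": -1.156,"wy": 0,"wz": 0}

```text
t: 0.57
tcp_pos: [0.4182, -0.4293, 0.203]
ee_rot: [0.613, 0.353, -0.613, 0.353]
ft_force: [-0.3, -0.7, 0.5]
opening: 1.001
```

```bash
python3 -c "
from h import *
stat();row(.53,-.388,.21,0)"
```

```text
t 0.57 tcp [ 0.4182 -0.4293  0.203 ] yaw -30.1 down [-0.     0.001 -1.   ] F [-0.3 -0.7  0.5] T [-0.01 -0.    0.01] op 1.001 j [-0.88  0.43  1.51  0.    1.21 -0.35]
dx -0.70 dy 7.61 dz -9.18  wx -0.525 wy -0.001 wz 0.000
```

Emit:
move_arm:
  motion:
    - {"claw": -1,"dx": -0.7,"dy": 7.6,"dz": -9.2,"wx": -0.525,"wy": 0,"wz": 0}
    - {"claw": -1,"dx": -0.7,"dy": 7.6,"dz": -9.2,"wx": -0.525,"wy": 0,"wz": 0}
    - {"claw": -1,"dx": -0.7,"dy": 7.6,"dz": -9.2,"wx": -0.525,"wy": 0,"wz": 0}
    - {"claw": -1,"dx": -0.7,"dy": 7.6,"dz": -9.2,"wx": -0.525,"wy": 0,"wz": 0}
    - {"claw": -1,"dx": -0.7,"dy": 7.6,"dz": -9.2,"wx": -0.525,"wy": 0,"wz": 0}

```text
t: 0.98
tcp_pos: [0.5317, -0.3864, 0.2093]
ee_rot: [0.497, 0.503, -0.497, 0.502]
ft_force: [-1.1, -1.0, -0.5]
opening: 0.999
```

```bash
python3 -c "
from h import *
stat()
C=cam('wrist');p,d=r.get_image('wrist');cv2.imwrite('pics/c1.png',p);np.save('pics/c1.npy',d);stat()"
```

```text
t 0.98 tcp [ 0.5317 -0.3864  0.2093] yaw 0.6 down [-0.001  0.001 -1.   ] F [-1.1 -1.  -0.5] T [-0.04 -0.1  -0.  ] op 0.999 j [-0.7   0.53  1.33  0.    1.28 -0.71]
t 1.03 tcp [ 0.5308 -0.387   0.2094] yaw 0.4 down [-0.001  0.001 -1.   ] F [ 0.2  0.2 -0.9] T [-0.05 -0.1   0.03] op 1.002 j [-0.7   0.53  1.33  0.    1.28 -0.71]
```

View pics/c1.png

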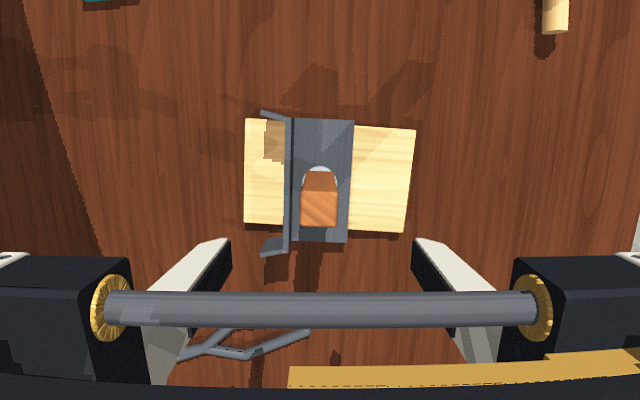

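```bash
python3 - <<'E'
from h import *
C=cam('wrist')
p=cv2.imread('pics/c1.png');crop('pics/c2.png',p,230,100,430,260,4)
a=ray(C,[(301,192),(338,192),(338,227),(300,226)],.14);print(a.round(4).tolist(),a.mean(0))
b=ray(C,[(246,118),(416,129),(404,233),(245,222)],.015);print(b.round(4).tolist(),b.mean(0))
e=ray(C,[(353,121),(346,243)],.02);print("foot rear",e.round(4).tolist())
E
```

```text
[[0.5152, -0.3736, 0.14], [0.5439, -0.3735, 0.14], [0.5444, -0.4018, 0.14], [0.5142, -0.4012, 0.14]] [ 0.52942413 -0.38752938  0.14      ]
[[0.4483, -0.3173, 0.015], [0.6352, -0.328, 0.015], [0.6293, -0.4486, 0.015], [0.4418, -0.436, 0.015]] [ 0.53865514 -0.3824641   0.015     ]
foot rear [[0.5649, -0.3202, 0.02], [0.5604, -0.4595, 0.02]]
```

View pics/c2.png

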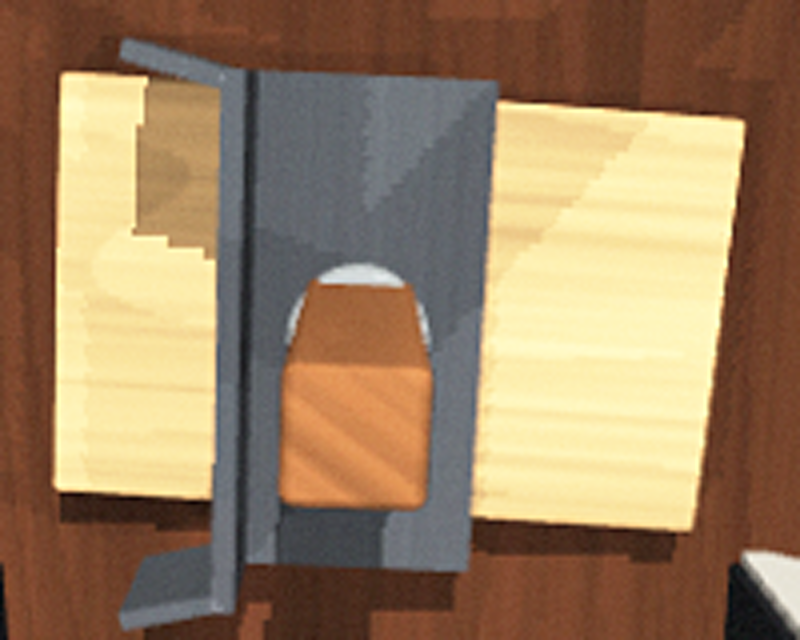

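```bash
python3 -c "
from h import *
row(.5295,-.3875,.096,-1.8)"
```

```text
dx 11.34 dy -0.12 dz 0.07  wx 0.038 wy -0.001 wz 0.001
```

Emit:
move_arm:
  motion:
    - {"claw": -1,"dx": 2,"dy": -0.1,"dz": 0.1,"wx": 0.038,"wy": 0,"wz": 0}
    - {"claw": -1,"dx": 5,"dy": -0.1,"dz": 0.1,"wx": 0.038,"wy": 0,"wz": 0}
    - {"claw": -1,"dx": 8,"dy": -0.1,"dz": 0.1,"wx": 0.038,"wy": 0,"wz": 0}
    - {"claw": -1,"dx": 10.5,"dy": -0.1,"dz": 0.1,"wx": 0.038,"wy": 0,"wz": 0}
    - {"claw": -1,"dx": 11.3,"dy": -0.1,"dz": 0.1,"wx": 0.038,"wy": 0,"wz": 0}

```text
t: 1.45
tcp_pos: [0.5278, -0.3866, 0.0923]
ee_rot: [-0.508, -0.494, 0.508, -0.489]
ft_force: [0.9, -0.0, -1.9]
opening: 0.999
```

```bash
python3 -c "
from h import *
stat();row(.5295,-.3875,.096,-1.8)"
```

```text
t 1.45 tcp [ 0.5278 -0.3866  0.0923] yaw -1.9 down [-0.005  0.005 -1.   ] F [ 0.9 -0.  -1.9] T [-0.06 -0.1  -0.03] op 0.999 j [-0.7   0.65  1.44  0.    1.06 -0.67]
dx -0.38 dy 0.17 dz 0.08  wx -0.002 wy -0.005 wz 0.006
```

Emit:
move_arm:
  motion:
    - {"claw": -1,"dx": -0.3,"dy": 0.1,"dz": 0.1,"wx": 0,"wy": -0.005,"wz": 0.006}
    - {"claw": 1,"dx": -0.3,"dy": 0.1,"dz": 0.1,"wx": 0,"wy": -0.005,"wz": 0.006}
    - {"claw": 1,"dx": -0.3,"dy": 0.1,"dz": 0.1,"wx": 0,"wy": -0.005,"wz": 0.006}
    - {"claw": 1,"dx": -0.3,"dy": 0.1,"dz": 0.1,"wx": 0,"wy": -0.005,"wz": 0.006}
    - {"claw": 1,"dx": -0.3,"dy": 0.1,"dz": 0.1,"wx": 0,"wy": -0.005,"wz": 0.006}
  newtons: 50

```text
t: 1.87
tcp_pos: [0.5293, -0.3881, 0.0966]
ee_rot: [0.508, 0.491, -0.508, 0.492]
ft_force: [0.5, 0.3, -0.5]
opening: 0.762
```

Emit:
move_arm:
  motion:
    - {"claw": 1,"dx": 0,"dy": 0,"dz": 0,"wx": 0,"wy": 0,"wz": 0}
    - {"claw": 1,"dx": 0,"dy": 0,"dz": 0,"wx": 0,"wy": 0,"wz": 0}
    - {"claw": 1,"dx": 0,"dy": 0,"dz": 0,"wx": 0,"wy": 0,"wz": 0}
    - {"claw": 1,"dx": 0,"dy": 0,"dz": 0,"wx": 0,"wy": 0,"wz": 0}
    - {"claw": 1,"dx": 0,"dy": 0,"dz": 0,"wx": 0,"wy": 0,"wz": 0}

```text
t: 2.28
tcp_pos: [0.5293, -0.3881, 0.0966]
ee_rot: [0.508, 0.491, -0.508, 0.492]
ft_force: [-0.1, -0.1, -0.2]
opening: 0.402
```

```bash
python3 -c "
from h import *
stat();row(.5295,-.3875,.096,-1.8)"
```

```text
t 2.28 tcp [ 0.5293 -0.3881  0.0966] yaw -1.9 down [ 0.002 -0.001 -1.   ] F [-0.1 -0.1 -0.2] T [-0.06 -0.05 -0.01] op 0.402 j [-0.7   0.64  1.44  0.    1.06 -0.67]
dx 0.06 dy 0.02 dz -0.06  wx -0.002 wy 0.001 wz -0.002
```

Emit:
move_arm:
  motion:
    - {"claw": 1,"dx": 0,"dy": 0,"dz": 0,"wx": 0,"wy": 0,"wz": 0}
    - {"claw": 1,"dx": 0,"dy": 0,"dz": 0,"wx": 0,"wy": 0,"wz": 0}
    - {"claw": 1,"dx": 0,"dy": 0,"dz": 0,"wx": 0,"wy": 0,"wz": 0}
    - {"claw": 1,"dx": 0,"dy": 0,"dz": 0,"wx": 0,"wy": 0,"wz": 0}
    - {"claw": 1,"dx": 0,"dy": 0,"dz": 0,"wx": 0,"wy": 0,"wz": 0}

```text
t: 2.7
tcp_pos: [0.5293, -0.3881, 0.0966]
ee_rot: [0.508, 0.491, -0.508, 0.492]
ft_force: [1.0, -1.0, 0.1]
opening: 0.317
```

Emit:
move_arm:
  motion:
    - {"claw": 1,"dx": -0.5,"dy": 0,"dz": 0,"wx": 0,"wy": 0,"wz": 0}
    - {"claw": 1,"dx": -1.5,"dy": 0,"dz": 0,"wx": 0,"wy": 0,"wz": 0}
    - {"claw": 1,"dx": -3,"dy": 0,"dz": 0,"wx": 0,"wy": 0,"wz": 0}
    - {"claw": 1,"dx": -5,"dy": 0,"dz": 0,"wx": 0,"wy": 0,"wz": 0}
    - {"claw": 1,"dx": -6,"dy": 0,"dz": 0,"wx": 0,"wy": 0,"wz": 0}

```text
t: 3.12
tcp_pos: [0.5297, -0.3884, 0.1593]
ee_rot: [0.508, 0.49, -0.508, 0.493]
ft_force: [0.4, 0.2, -4.1]
opening: 0.314
```

```bash
python3 -c "
from h import *
stat();row(.6,-.25,.16,-91.9)"
```

```text
t 3.12 tcp [ 0.5297 -0.3884  0.1593] yaw -1.9 down [ 0.004 -0.003 -1.   ] F [ 0.4  0.2 -4.1] T [-0.11 -0.16 -0.01] op 0.314 j [-0.7   0.57  1.39  0.    1.18 -0.67]
dx -0.09 dy 6.57 dz -14.07  wx 1.571 wy -0.001 wz -0.005
```

Emit:
move_arm:
  motion:
    - {"claw": 1,"dx": 0,"dy": 1.3,"dz": -2.8,"wx": 0.12,"wy": 0,"wz": 0}
    - {"claw": 1,"dx": 0,"dy": 2.6,"dz": -5.6,"wx": 0.24,"wy": 0,"wz": 0}
    - {"claw": 1,"dx": 0,"dy": 4,"dz": -8.4,"wx": 0.36,"wy": 0,"wz": 0}
    - {"claw": 1,"dx": 0,"dy": 5.2,"dz": -11,"wx": 0.48,"wy": 0,"wz": 0}
    - {"claw": 1,"dx": 0,"dy": 6.5,"dz": -13.3,"wx": 0.6,"wy": 0,"wz": 0}

```text
t: 3.53
tcp_pos: [0.5994, -0.2559, 0.1594]
ee_rot: [0.632, 0.316, -0.631, 0.319]
ft_force: [1.2, -0.6, -4.3]
opening: 0.318
```

```bash
python3 -c "
from h import *
stat();row(.595,-.255,.15,-91.9)"
```

```text
t 3.53 tcp [ 0.5994 -0.2559  0.1594] yaw -36.6 down [ 0.003 -0.003 -1.   ] F [ 1.2 -0.6 -4.3] T [-0.15 -0.06  0.  ] op 0.318 j [-0.47  0.56  1.4  -0.    1.17  0.16]
dx 0.94 dy -0.41 dz 0.19  wx 0.965 wy -0.002 wz -0.004
```

Emit:
move_arm:
  motion:
    - {"claw": 1,"dx": 0.3,"dy": -0.4,"dz": 0.2,"wx": 0.12,"wy": 0,"wz": 0}
    - {"claw": 1,"dx": 0.6,"dy": -0.4,"dz": 0.2,"wx": 0.24,"wy": 0,"wz": 0}
    - {"claw": 1,"dx": 0.9,"dy": -0.4,"dz": 0.2,"wx": 0.36,"wy": 0,"wz": 0}
    - {"claw": 1,"dx": 0.9,"dy": -0.4,"dz": 0.2,"wx": 0.48,"wy": 0,"wz": 0}
    - {"claw": 1,"dx": 0.9,"dy": -0.4,"dz": 0.2,"wx": 0.6,"wy": 0,"wz": 0}

```text
t: 3.95
tcp_pos: [0.5948, -0.2549, 0.1503]
ee_rot: [0.699, 0.114, -0.697, 0.116]
ft_force: [-0.6, -0.5, -4.8]
opening: 0.317
```

```bash
python3 -c "
from h import *
stat();row(.595,-.255,.10,-91.9)"
```

```text
t 3.95 tcp [ 0.5948 -0.2549  0.1503] yaw -71.3 down [ 0.003 -0.002 -1.   ] F [-0.6 -0.5 -4.8] T [-0.08 -0.04 -0.04] op 0.317 j [-0.48  0.57  1.42 -0.    1.15  0.77]
dx 5.03 dy -0.00 dz -0.01  wx 0.359 wy -0.002 wz -0.003
```

Emit:
move_arm:
  motion:
    - {"claw": 1,"dx": 0.5,"dy": 0,"dz": 0,"wx": 0.12,"wy": 0,"wz": 0}
    - {"claw": 1,"dx": 1.5,"dy": 0,"dz": 0,"wx": 0.23,"wy": 0,"wz": 0}
    - {"claw": 1,"dx": 3,"dy": 0,"dz": 0,"wx": 0.33,"wy": 0,"wz": 0}
    - {"claw": 1,"dx": 4.5,"dy": 0,"dz": 0,"wx": 0.33,"wy": 0,"wz": 0}
    - {"claw": 1,"dx": 5,"dy": 0,"dz": 0,"wx": 0.33,"wy": 0,"wz": 0}

```text
t: 4.37
tcp_pos: [0.5937, -0.2545, 0.0983]
ee_rot: [-0.707, 0.002, 0.707, 0.001]
ft_force: [0.6, 1.3, -5.6]
opening: 0.321
```

```bash
python3 -c "
from h import *
stat();row(.595,-.255,.083,-90)
K=cam('wrist');p,d=r.get_image('wrist');cv2.imwrite('pics/d1.png',p)"
```

```text
t 4.37 tcp [ 0.5937 -0.2545  0.0983] yaw -90.2 down [-0.    -0.001 -1.   ] F [ 0.6  1.3 -5.6] T [-0.03  0.15  0.03] op 0.321 j [-0.48  0.62  1.47 -0.    1.05  1.1 ]
dx 1.53 dy 0.05 dz -0.13  wx -0.004 wy 0.000 wz -0.001
```

View pics/d1.png

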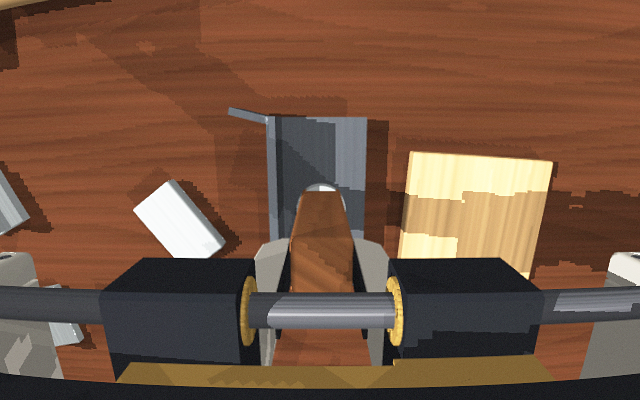

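```bash
python3 -c "
from h import *
C=cam('wrist');print(ray(C,[(173,180),(134,210),(225,245),(186,262)],.015).round(3).tolist());print(ray(C,[(267,117),(367,117)],.03).round(3).tolist())
stat();row(.595,-.255,.083,-90)"
```

```text
[[0.615, -0.133, 0.015], [0.589, -0.096, 0.015], [0.558, -0.172, 0.015], [0.542, -0.136, 0.015]]
[[0.663, -0.214, 0.03], [0.663, -0.288, 0.03]]
t 4.42 tcp [ 0.5937 -0.2546  0.0982] yaw -90.2 down [-0.001 -0.001 -1.   ] F [-0.6  0.1 -6.5] T [-0.01  0.06 -0.03] op 0.317 j [-0.48  0.62  1.47 -0.    1.05  1.1 ]
dx 1.52 dy 0.04 dz -0.13  wx -0.003 wy 0.001 wz -0.001
```

Emit:
move_arm:
  motion:
    - {"claw": 1,"dx": 0.6,"dy": 0,"dz": -0.1,"wx": 0,"wy": 0,"wz": 0}
    - {"claw": 1,"dx": 1.1,"dy": 0,"dz": -0.1,"wx": 0,"wy": 0,"wz": 0}
    - {"claw": 1,"dx": 1.4,"dy": 0,"dz": -0.1,"wx": 0,"wy": 0,"wz": 0}
    - {"claw": 1,"dx": 1.5,"dy": -1,"dz": -0.1,"wx": 0,"wy": 0,"wz": 0}
    - {"claw": 1,"dx": 1.5,"dy": -2,"dz": -0.1,"wx": 0,"wy": 0,"wz": 0}

```text
t: 4.83
tcp_pos: [0.5947, -0.234, 0.0832]
ee_rot: [-0.707, 0.002, 0.707, 0.001]
ft_force: [0.2, 0.3, -4.3]
opening: 0.317
```

```bash
python3 -c "
from h import *
stat();row(.595,-.135,.083,-90)"
```

```text
t 4.83 tcp [ 0.5947 -0.234   0.0832] yaw -90.2 down [-0.001 -0.001 -1.   ] F [ 0.2  0.3 -4.3] T [-0.02 -0.01  0.04] op 0.317 j [-0.45  0.63  1.5  -0.    1.02  1.13]
dx 0.01 dy -9.90 dz 0.01  wx -0.004 wy 0.001 wz -0.001
```

Emit:
move_arm:
  motion:
    - {"claw": 1,"dx": 0,"dy": -1.5,"dz": 0,"wx": 0,"wy": 0,"wz": 0}
    - {"claw": 1,"dx": 0,"dy": -3,"dz": 0,"wx": 0,"wy": 0,"wz": 0}
    - {"claw": 1,"dx": 0,"dy": -4.5,"dz": 0,"wx": 0,"wy": 0,"wz": 0}
    - {"claw": 1,"dx": 0,"dy": -6,"dz": 0,"wx": 0,"wy": 0,"wz": 0}
    - {"claw": 1,"dx": 0,"dy": -7.5,"dz": 0,"wx": 0,"wy": 0,"wz": 0}

```text
t: 5.25
tcp_pos: [0.5949, -0.1573, 0.0834]
ee_rot: [-0.707, 0.001, 0.707, 0.001]
ft_force: [-0.9, -1.9, -3.4]
opening: 0.317
```

Emit:
move_arm:
  motion:
    - {"claw": 1,"dx": 0,"dy": -1.5,"dz": 0,"wx": 0,"wy": 0,"wz": 0}
    - {"claw": 1,"dx": 0,"dy": -3,"dz": 0,"wx": 0,"wy": 0,"wz": 0}
    - {"claw": 1,"dx": 0,"dy": -4.5,"dz": 0,"wx": 0,"wy": 0,"wz": 0}
    - {"claw": 1,"dx": 0,"dy": -6,"dz": 0,"wx": 0,"wy": 0,"wz": 0}
    - {"claw": 1,"dx": 0,"dy": -7.2,"dz": 0,"wx": 0,"wy": 0,"wz": 0}

```text
t: 5.67
tcp_pos: [0.5952, -0.0836, 0.0835]
ee_rot: [-0.707, 0.001, 0.707, 0.0]
ft_force: [-1.2, -1.0, -5.7]
opening: 0.314
```

```bash
python3 -c "
from h import *
stat()
p,d=r.get_image('top');crop('pics/e1.png',p,200,120,460,290,3)"
```

```text
t 5.67 tcp [ 0.5952 -0.0836  0.0835] yaw -90.1 down [-0.    -0.001 -1.   ] F [-1.2 -1.  -5.7] T [-0.4  -0.01  0.03] op 0.314 j [-0.22  0.57  1.61 -0.    0.97  1.36]
```

View pics/e1.png

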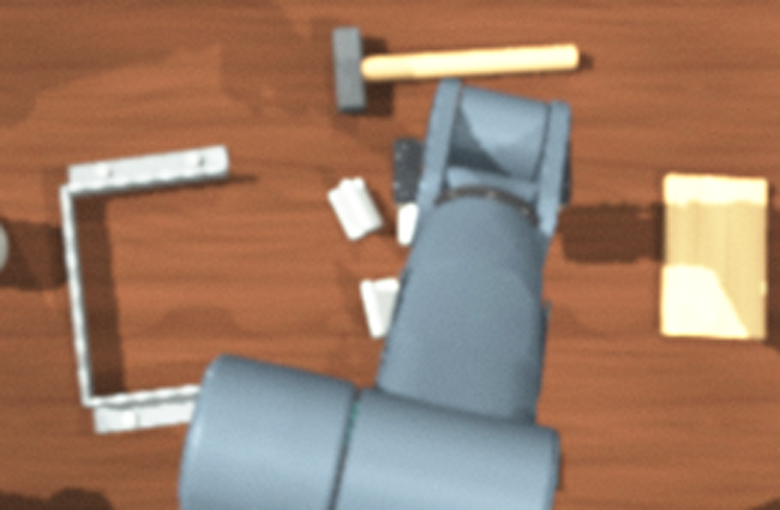

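Emit:
move_arm:
  motion:
    - {"claw": 1,"dx": 0,"dy": -1.4,"dz": 0,"wx": 0,"wy": 0,"wz": 0}
    - {"claw": 1,"dx": 0,"dy": -2.8,"dz": 0,"wx": 0,"wy": 0,"wz": 0}
    - {"claw": 1,"dx": 0,"dy": -4.2,"dz": 0,"wx": 0,"wy": 0,"wz": 0}
    - {"claw": 1,"dx": 0,"dy": -5.6,"dz": 0.2,"wx": -0.05,"wy": 0,"wz": 0}
    - {"claw": 1,"dx": 0,"dy": -6.8,"dz": 0.6,"wx": -0.1,"wy": 0,"wz": 0}

```text
t: 6.13
tcp_pos: [0.5899, -0.0128, 0.0835]
ee_rot: [0.707, 0.035, -0.706, 0.035]
ft_force: [3.6, -3.0, -4.5]
opening: 0.321
```

```bash
python3 -c "
from h import *
stat();row(.56,.06,.083,-70)
p,d=r.get_image('scene');crop('pics/e2.png',p,200,130,440,310,3)"
```

```text
t 6.13 tcp [ 0.5899 -0.0128  0.0835] yaw -84.3 down [ 0.001 -0.    -1.   ] F [ 3.6 -3.  -4.5] T [-0.94 -0.61 -0.17] op 0.321 j [-0.1   0.55  1.64  0.    0.95  1.37]
dx 0.04 dy -7.55 dz 2.25  wx -0.249 wy -0.001 wz -0.000
```

View pics/e2.png

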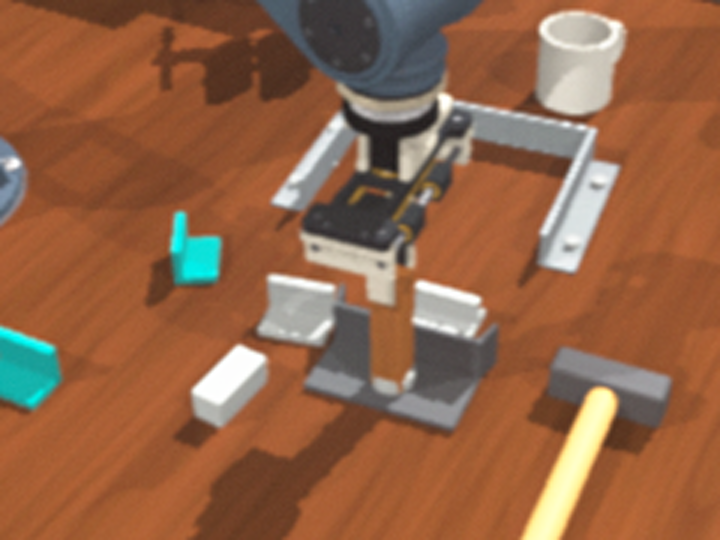

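Emit:
move_arm:
  motion:
    - {"claw": 1,"dx": 0,"dy": -1.5,"dz": 0.4,"wx": -0.05,"wy": 0,"wz": 0}
    - {"claw": 1,"dx": 0,"dy": -3,"dz": 0.9,"wx": -0.1,"wy": 0,"wz": 0}
    - {"claw": 1,"dx": 0,"dy": -4.5,"dz": 1.3,"wx": -0.15,"wy": 0,"wz": 0}
    - {"claw": 1,"dx": 0,"dy": -6,"dz": 1.8,"wx": -0.2,"wy": 0,"wz": 0}
    - {"claw": 1,"dx": 0,"dy": -7.5,"dz": 2.3,"wx": -0.25,"wy": 0,"wz": 0}

```text
t: 6.6
tcp_pos: [0.5586, 0.0618, 0.0836]
ee_rot: [0.696, 0.125, -0.696, 0.125]
ft_force: [3.6, -3.6, -4.8]
opening: 0.318
```

```bash
python3 -c "
from h import *
stat();row(.53,.135,.083,-75)
p,d=r.get_image('scene');crop('pics/e3.png',p,200,130,440,310,3)
p,d=r.get_image('top');crop('pics/e4.png',p,200,120,460,290,3)"
```

```text
t 6.60 tcp [0.5586 0.0618 0.0836] yaw -69.6 down [ 0.001  0.001 -1.   ] F [ 3.6 -3.6 -4.8] T [-0.98 -1.08 -0.15] op 0.318 j [0.03 0.51 1.72 0.   0.92 1.24]
dx 0.06 dy -7.86 dz 0.14  wx 0.094 wy -0.001 wz 0.001
```

View pics/e3.png

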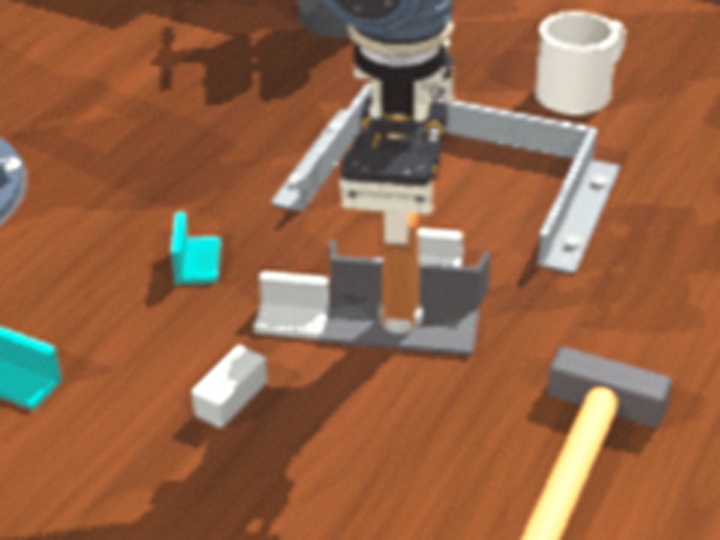

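View pics/e4.png

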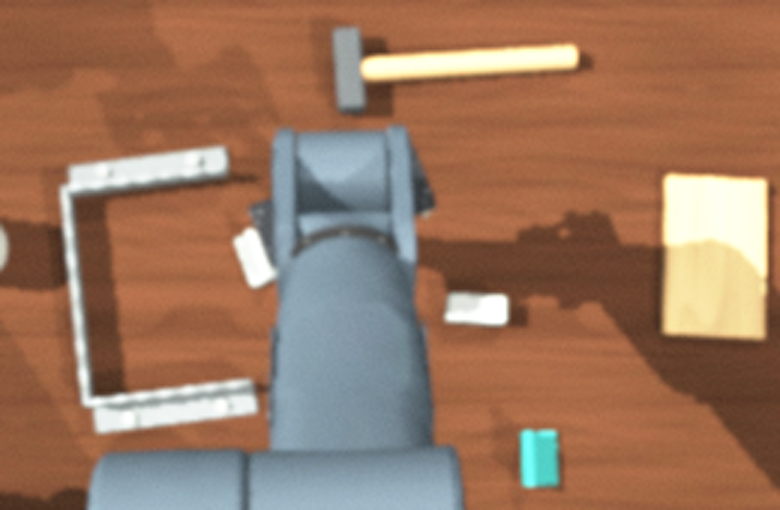

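Emit:
move_arm:
  motion:
    - {"claw": 1,"dx": 0,"dy": -1.5,"dz": 0,"wx": 0.02,"wy": 0,"wz": 0}
    - {"claw": 1,"dx": 0,"dy": -3,"dz": 0,"wx": 0.04,"wy": 0,"wz": 0}
    - {"claw": 1,"dx": 0,"dy": -4.5,"dz": 0.1,"wx": 0.06,"wy": 0,"wz": 0}
    - {"claw": 1,"dx": 0,"dy": -6,"dz": 0.1,"wx": 0.08,"wy": 0,"wz": 0}
    - {"claw": 1,"dx": 0,"dy": -7.5,"dz": 0.1,"wx": 0.1,"wy": 0,"wz": 0}

```text
t: 7.12
tcp_pos: [0.5304, 0.1324, 0.0836]
ee_rot: [-0.701, -0.089, 0.702, -0.088]
ft_force: [0.6, -4.3, -6.2]
opening: 0.32
```

```bash
python3 -c "
from h import *
stat();row(.518,.205,.083,-82)"
```

```text
t 7.12 tcp [0.5304 0.1324 0.0836] yaw -75.6 down [-0.002  0.001 -1.   ] F [ 0.6 -4.3 -6.2] T [-1.06 -0.33 -0.13] op 0.320 j [0.16 0.48 1.75 0.   0.91 1.48]
dx 0.07 dy -7.34 dz -0.60  wx 0.112 wy 0.001 wz 0.002
```

Emit:
move_arm:
  motion:
    - {"claw": 1,"dx": 0,"dy": -1.5,"dz": -0.1,"wx": 0.02,"wy": 0,"wz": 0}
    - {"claw": 1,"dx": 0,"dy": -3,"dz": -0.2,"wx": 0.04,"wy": 0,"wz": 0}
    - {"claw": 1,"dx": 0,"dy": -4.5,"dz": -0.4,"wx": 0.06,"wy": 0,"wz": 0}
    - {"claw": 1,"dx": 0,"dy": -6,"dz": -0.5,"wx": 0.09,"wy": 0,"wz": 0}
    - {"claw": 1,"dx": 0,"dy": -7,"dz": -0.6,"wx": 0.11,"wy": 0,"wz": 0}

```text
t: 7.53
tcp_pos: [0.5186, 0.2013, 0.0835]
ee_rot: [-0.704, -0.049, 0.707, -0.049]
ft_force: [0.0, -3.3, -5.8]
opening: 0.319
```

```bash
python3 -c "
from h import *
stat();row(.513,.245,.083,-83)
p,d=r.get_image('scene');crop('pics/e5.png',p,200,130,440,310,3)
p,d=r.get_image('wrist');cv2.imwrite('pics/e6.png',p)"
```

```text
t 7.53 tcp [0.5186 0.2013 0.0835] yaw -82.1 down [-0.003 -0.    -1.   ] F [ 0.  -3.3 -5.8] T [-0.91  0.04  0.03] op 0.319 j [0.29 0.5  1.73 0.   0.92 1.72]
dx 0.05 dy -4.40 dz -0.04  wx 0.016 wy 0.003 wz 0.000
```

View pics/e5.png

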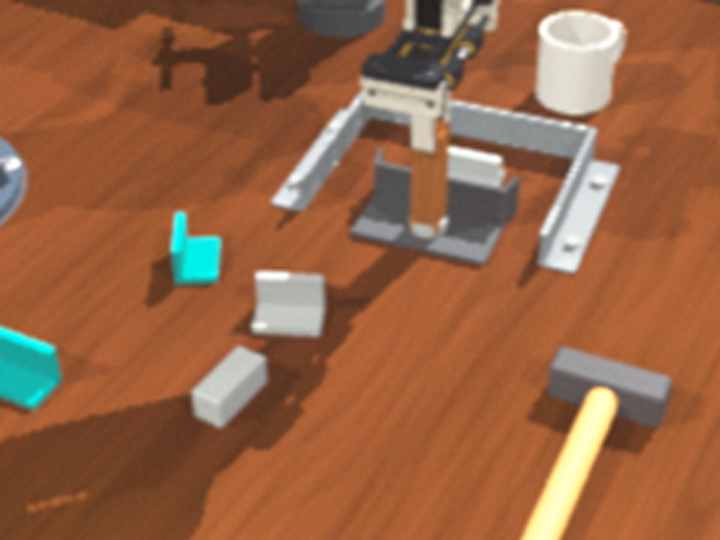

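View pics/e6.png

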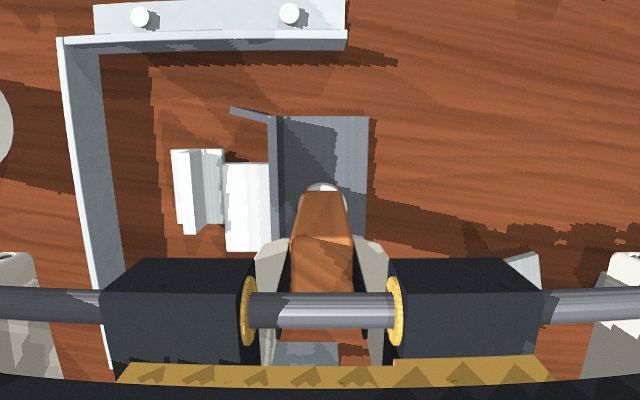

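Emit:
move_arm:
  motion:
    - {"claw": 1,"dx": 0,"dy": -1.2,"dz": 0,"wx": 0,"wy": 0,"wz": 0}
    - {"claw": 1,"dx": 0,"dy": -2.4,"dz": 0,"wx": 0,"wy": 0,"wz": 0}
    - {"claw": 1,"dx": 0,"dy": -3.5,"dz": 0,"wx": 0,"wy": 0,"wz": 0}
    - {"claw": 1,"dx": 0,"dy": -4.3,"dz": 0,"wx": 0,"wy": 0,"wz": 0}
    - {"claw": 1,"dx": 0,"dy": -5,"dz": 0,"wx": 0,"wy": 0,"wz": 0}

```text
t: 8.05
tcp_pos: [0.5116, 0.252, 0.0834]
ee_rot: [-0.704, -0.05, 0.707, -0.049]
ft_force: [-0.3, -4.7, -5.9]
opening: 0.321
```

```bash
python3 -c "
from h import *
stat();row(.515,.11,.083,-82)
p,d=r.get_image('wrist');cv2.imwrite('pics/e7.png',p)"
```

```text
t 8.05 tcp [0.5116 0.252  0.0834] yaw -82.0 down [-0.003  0.001 -1.   ] F [-0.3 -4.7 -5.9] T [-1.17 -0.16 -0.05] op 0.321 j [0.37 0.52 1.69 0.   0.93 1.8 ]
dx 0.02 dy 14.11 dz 1.64  wx -0.000 wy 0.003 wz 0.002
```

View pics/e7.png

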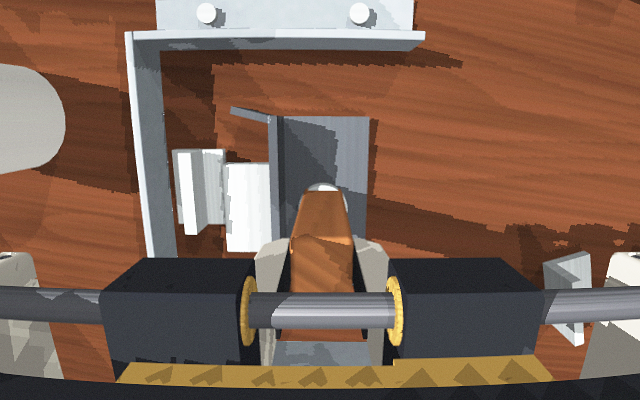

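Emit:
move_arm:
  motion:
    - {"claw": 1,"dx": 0,"dy": 1.5,"dz": 0,"wx": 0,"wy": 0,"wz": 0}
    - {"claw": 1,"dx": 0,"dy": 4,"dz": 0,"wx": 0,"wy": 0,"wz": 0}
    - {"claw": 1,"dx": -2.5,"dy": 6,"dz": 0,"wx": 0,"wy": 0,"wz": 0}
    - {"claw": 1,"dx": -5.5,"dy": 8,"dz": 0,"wx": 0.02,"wy": 0,"wz": 0}
    - {"claw": 1,"dx": -8,"dy": 11,"dz": 0,"wx": 0.04,"wy": 0,"wz": 0}

```text
t: 8.52
tcp_pos: [0.527, 0.1436, 0.1647]
ee_rot: [-0.705, -0.036, 0.707, -0.034]
ft_force: [1.2, -0.3, -4.8]
opening: 0.32
```

```bash
python3 -c "
from h import *
stat();row(.478,-.25,.16,-90)"
```

```text
t 8.52 tcp [0.527  0.1436 0.1647] yaw -84.3 down [-0.003  0.003 -1.   ] F [ 1.2 -0.3 -4.8] T [-0.08 -0.19 -0.01] op 0.320 j [0.18 0.37 1.69 0.   1.08 1.65]
dx 0.35 dy 38.68 dz 8.80  wx 0.100 wy 0.002 wz 0.004
```

Emit:
move_arm:
  motion:
    - {"claw": 1,"dx": 0,"dy": 3,"dz": 0.6,"wx": 0.03,"wy": 0,"wz": 0.004}
    - {"claw": 1,"dx": 0,"dy": 7,"dz": 1.6,"wx": 0.06,"wy": 0,"wz": 0.004}
    - {"claw": 1,"dx": 0,"dy": 11,"dz": 2.5,"wx": 0.1,"wy": 0,"wz": 0.004}
    - {"claw": 1,"dx": 0,"dy": 15,"dz": 3.4,"wx": 0.1,"wy": 0,"wz": 0.004}
    - {"claw": 1,"dx": 0,"dy": 19,"dz": 4.3,"wx": 0.1,"wy": 0,"wz": 0.004}

```text
t: 8.93
tcp_pos: [0.5025, -0.0519, 0.1644]
ee_rot: [-0.707, 0.0, 0.708, 0.0]
ft_force: [1.6, -0.3, -5.4]
opening: 0.319
```

Emit:
move_arm:
  motion:
    - {"claw": 1,"dx": 0,"dy": 4,"dz": 0.5,"wx": 0,"wy": 0,"wz": 0}
    - {"claw": 1,"dx": 0,"dy": 8,"dz": 1,"wx": 0,"wy": 0,"wz": 0}
    - {"claw": 1,"dx": 0,"dy": 12,"dz": 1.5,"wx": 0,"wy": 0,"wz": 0}
    - {"claw": 1,"dx": 0,"dy": 16,"dz": 2,"wx": 0,"wy": 0,"wz": 0}
    - {"claw": 1,"dx": 0,"dy": 19.5,"dz": 2.4,"wx": 0,"wy": 0,"wz": 0}

```text
t: 9.35
tcp_pos: [0.4773, -0.2498, 0.1648]
ee_rot: [-0.707, 0.001, 0.707, 0.001]
ft_force: [1.2, 0.6, -4.9]
opening: 0.32
```

```bash
python3 -c "
from h import *
stat();row(.478,-.25,.1,-90)
p,d=r.get_image('top');cv2.imwrite('pics/f0.png',p);crop('pics/f1.png',p,200,120,460,290,3)
p,d=r.get_image('scene');crop('pics/f2.png',p,200,130,440,310,3)"
```

```text
t 9.35 tcp [ 0.4773 -0.2498  0.1648] yaw -90.1 down [-0. -0. -1.] F [ 1.2  0.6 -4.9] T [-0.02 -0.14  0.02] op 0.320 j [-0.57  0.36  1.71 -0.    1.07  1.  ]
dx 6.48 dy 0.02 dz -0.07  wx -0.002 wy 0.000 wz -0.000
```

View pics/f1.png

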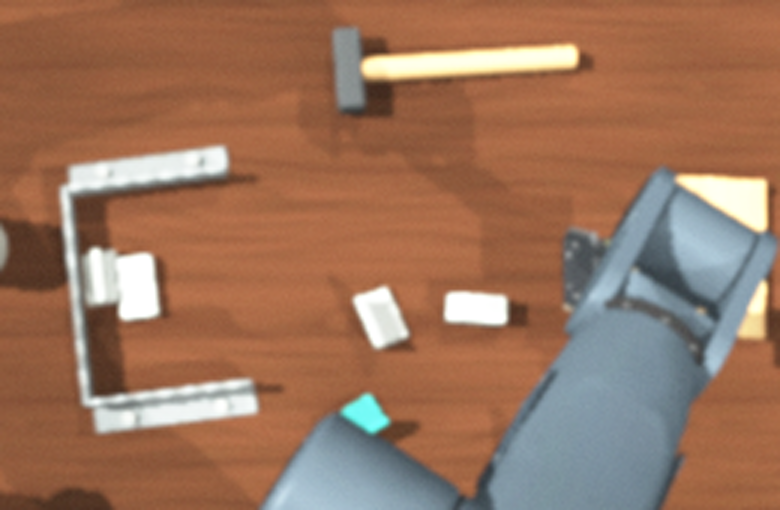

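View pics/f2.png

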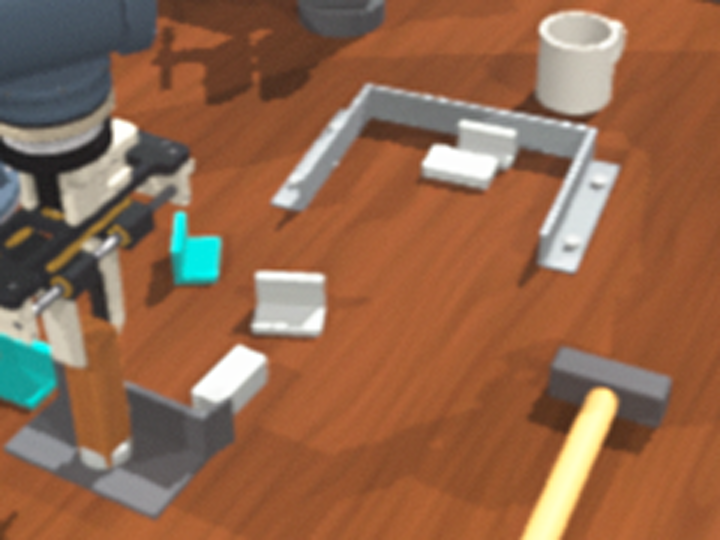

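```bash
python3 -c "
from h import *
f=lambda l:[(200+x/3-.33,120+y/3-.33) for x,y in l]
C=cam('top')
for l,z in [([(353,298),(390,287),(410,340),(375,350)],.02),([(445,292),(508,294),(508,326),(445,324)],.03),([(365,393),(341,411),(390,413)],.02)]: print(ray(C,f(l),z).round(3).tolist())
"
```

```text
[[0.485, 0.053, 0.02], [0.498, 0.009, 0.02], [0.436, -0.014, 0.02], [0.424, 0.027, 0.02]]
[[0.491, -0.055, 0.03], [0.489, -0.129, 0.03], [0.451, -0.128, 0.03], [0.453, -0.055, 0.03]]
[[0.373, 0.039, 0.02], [0.352, 0.067, 0.02], [0.35, 0.01, 0.02]]
```

Emit:
move_arm:
  motion:
    - {"claw": 1,"dx": 1.5,"dy": 0,"dz": 0.1,"wx": 0,"wy": 0,"wz": 0}
    - {"claw": 1,"dx": 4,"dy": 0,"dz": 0.2,"wx": 0,"wy": 0,"wz": 0}
    - {"claw": 1,"dx": 6.3,"dy": 0,"dz": 0.2,"wx": 0,"wy": 0,"wz": 0}
    - {"claw": 1,"dx": 7.5,"dy": 0,"dz": 0.2,"wx": 0,"wy": 0,"wz": 0}
    - {"claw": 1,"dx": 8,"dy": -0.3,"dz": 0.2,"wx": 0,"wy": 0,"wz": 0}

```text
t: 9.87
tcp_pos: [0.4743, -0.2486, 0.0829]
ee_rot: [-0.706, 0.002, 0.708, 0.002]
ft_force: [-5.8, -3.5, 4.0]
opening: 0.319
```

```bash
python3 -c "
from h import *
stat();row(.475,-.1,.0832,-90)"
```

```text
t 9.87 tcp [ 0.4743 -0.2486  0.0829] yaw -90.3 down [-0.002  0.    -1.   ] F [-5.8 -3.5  4. ] T [-0.74  1.03 -0.08] op 0.319 j [-0.57  0.47  1.78 -0.    0.89  1.01]
dx -0.03 dy -14.86 dz 0.02  wx -0.006 wy 0.002 wz 0.000
```

Emit:
move_arm:
  motion:
    - {"claw": 1,"dx": -0.15,"dy": -0.5,"dz": 0,"wx": 0,"wy": 0,"wz": 0}
    - {"claw": 1,"dx": -0.15,"dy": -1.2,"dz": 0,"wx": 0,"wy": 0,"wz": 0}
    - {"claw": 1,"dx": -0.15,"dy": -2,"dz": 0,"wx": 0,"wy": 0,"wz": 0}
    - {"claw": 1,"dx": -0.15,"dy": -2.8,"dz": 0,"wx": 0,"wy": 0,"wz": 0}
    - {"claw": 1,"dx": -0.15,"dy": -3.5,"dz": 0,"wx": 0,"wy": 0,"wz": 0}

```text
t: 10.28
tcp_pos: [0.4748, -0.2126, 0.0851]
ee_rot: [-0.707, 0.002, 0.707, 0.002]
ft_force: [0.1, 1.2, -5.1]
opening: 0.314
```

```bash
python3 -c "
from h import *
stat();row(.475,-.1,.0845,-90)
p,d=r.get_image('scene');crop('pics/g1.png',p,120,180,360,360,3)"
```

```text
t 10.28 tcp [ 0.4748 -0.2126  0.0851] yaw -90.3 down [-0.001 -0.    -1.   ] F [ 0.1  1.2 -5.1] T [-0.03  0.    0.01] op 0.314 j [-0.51  0.44  1.82 -0.    0.88  1.07]
dx 0.06 dy -11.26 dz 0.04  wx -0.005 wy 0.001 wz -0.000
```

View pics/g1.png

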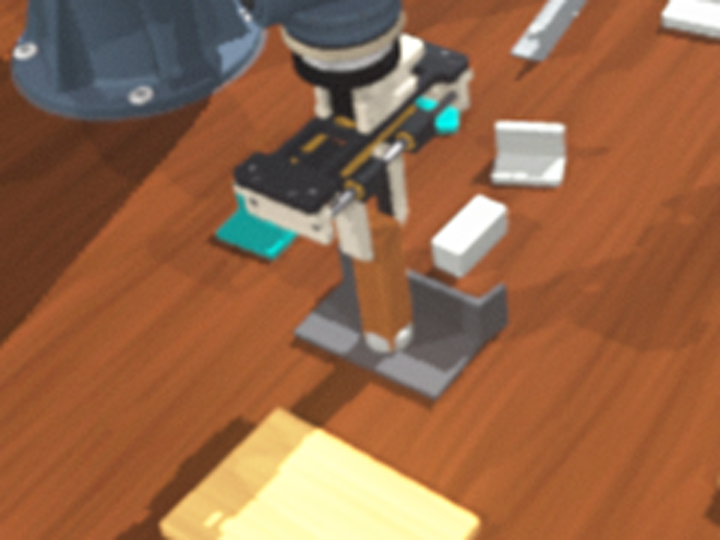

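Emit:
move_arm:
  motion:
    - {"claw": 1,"dx": 0.06,"dy": -1.5,"dz": 0,"wx": 0,"wy": 0,"wz": 0}
    - {"claw": 1,"dx": 0.06,"dy": -3,"dz": 0,"wx": 0,"wy": 0,"wz": 0}
    - {"claw": 1,"dx": 0.06,"dy": -4.5,"dz": 0,"wx": 0,"wy": 0,"wz": 0}
    - {"claw": 1,"dx": 0.06,"dy": -6,"dz": 0,"wx": 0,"wy": 0,"wz": 0}
    - {"claw": 1,"dx": 0.06,"dy": -7.5,"dz": 0,"wx": 0,"wy": 0,"wz": 0}

```text
t: 10.75
tcp_pos: [0.4754, -0.1361, 0.0848]
ee_rot: [-0.707, 0.002, 0.707, 0.001]
ft_force: [0.3, -2.4, -5.5]
opening: 0.319
```

Emit:
move_arm:
  motion:
    - {"claw": 1,"dx": 0,"dy": -1.5,"dz": 0,"wx": 0,"wy": 0,"wz": 0}
    - {"claw": 1,"dx": 0,"dy": -3,"dz": 0,"wx": 0,"wy": 0,"wz": 0}
    - {"claw": 1,"dx": 0,"dy": -4.5,"dz": 0,"wx": 0,"wy": 0,"wz": 0}
    - {"claw": 1,"dx": 0,"dy": -6,"dz": 0,"wx": 0,"wy": 0,"wz": 0}
    - {"claw": 1,"dx": 0,"dy": -7.5,"dz": 0,"wx": 0,"wy": 0,"wz": 0}

```text
t: 11.17
tcp_pos: [0.4759, -0.0608, 0.0852]
ee_rot: [0.707, -0.002, -0.707, -0.001]
ft_force: [-0.8, -4.5, -4.4]
opening: 0.322
```

```bash
python3 -c "
from h import *
stat();row(.478,.02,.0845,-90)
p,d=r.get_image('scene');crop('pics/g2.png',p,180,150,420,330,3)
p,d=r.get_image('wrist');cv2.imwrite('pics/g3.png',p)"
```

```text
t 11.17 tcp [ 0.4759 -0.0608  0.0852] yaw -90.2 down [ 0.001 -0.002 -1.   ] F [-0.8 -4.5 -4.4] T [-1.04  0.09  0.08] op 0.322 j [-0.22  0.38  1.93 -0.    0.84  1.35]
dx 0.06 dy -8.08 dz -0.18  wx -0.004 wy -0.001 wz -0.002
```

View pics/g2.png

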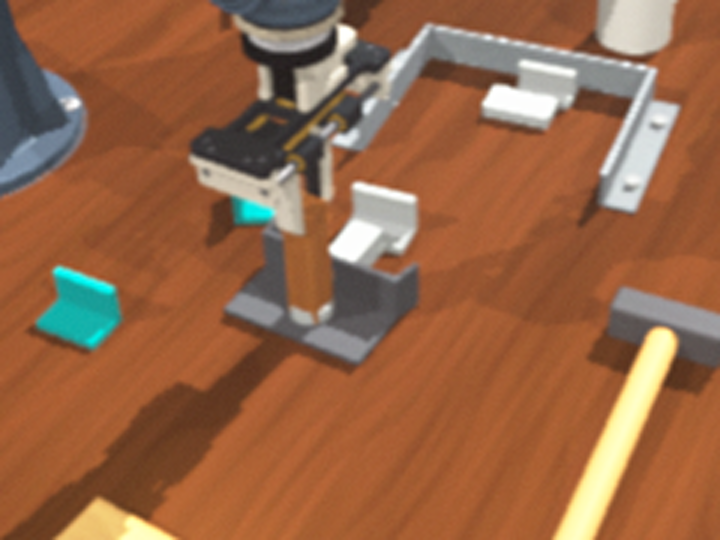

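View pics/g3.png

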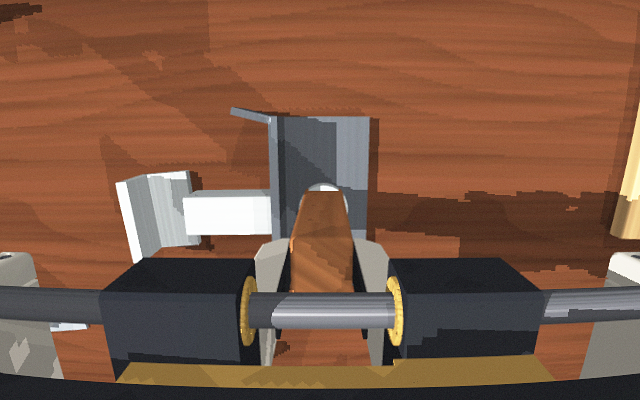

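Emit:
move_arm:
  motion:
    - {"claw": 1,"dx": 0,"dy": -1.3,"dz": 0,"wx": 0,"wy": 0,"wz": 0}
    - {"claw": 1,"dx": 0,"dy": -2.6,"dz": 0,"wx": 0,"wy": 0,"wz": 0}
    - {"claw": 1,"dx": 0,"dy": -4,"dz": -0.1,"wx": 0,"wy": 0,"wz": 0}
    - {"claw": 1,"dx": 0,"dy": -5.3,"dz": -0.1,"wx": 0,"wy": 0,"wz": 0}
    - {"claw": 1,"dx": 0,"dy": -6.6,"dz": -0.1,"wx": 0,"wy": 0,"wz": 0}

```text
t: 11.68
tcp_pos: [0.4772, 0.0058, 0.0853]
ee_rot: [0.707, -0.001, -0.707, -0.0]
ft_force: [0.4, -3.9, -5.3]
opening: 0.318
```

```bash
python3 -c "
from h import *
stat();row(.482,.07,.0845,-90)
p,d=r.get_image('wrist');cv2.imwrite('pics/g4.png',p)"
```

```text
t 11.68 tcp [0.4772 0.0058 0.0853] yaw -90.1 down [ 0.001 -0.002 -1.   ] F [ 0.4 -3.9 -5.3] T [-1.13  0.03 -0.03] op 0.318 j [-0.08  0.37  1.93 -0.    0.84  1.49]
dx 0.07 dy -6.42 dz -0.46  wx -0.002 wy -0.001 wz -0.002
```

View pics/g4.png

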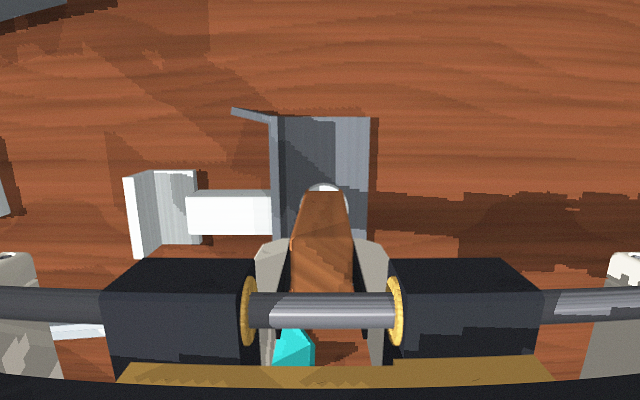

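Emit:
move_arm:
  motion:
    - {"claw": 1,"dx": 0.05,"dy": -1.3,"dz": -0.1,"wx": 0,"wy": 0,"wz": 0}
    - {"claw": 1,"dx": 0.05,"dy": -2.6,"dz": -0.2,"wx": 0,"wy": 0,"wz": 0}
    - {"claw": 1,"dx": 0.05,"dy": -4,"dz": -0.3,"wx": 0,"wy": 0,"wz": 0}
    - {"claw": 1,"dx": 0.05,"dy": -5.3,"dz": -0.4,"wx": 0,"wy": 0,"wz": 0}
    - {"claw": 1,"dx": 0.05,"dy": -6.6,"dz": -0.5,"wx": 0,"wy": 0,"wz": 0}

```text
t: 12.15
tcp_pos: [0.4826, 0.0728, 0.0851]
ee_rot: [0.707, -0.001, -0.707, 0.0]
ft_force: [-0.9, -6.8, -3.5]
opening: 0.317
```

Emit:
move_arm:
  motion:
    - {"claw": 1,"dx": 0,"dy": -1.2,"dz": -0.1,"wx": 0,"wy": 0,"wz": 0}
    - {"claw": 1,"dx": 0,"dy": -2.4,"dz": -0.2,"wx": 0,"wy": 0,"wz": 0}
    - {"claw": 1,"dx": 0,"dy": -3.6,"dz": -0.3,"wx": -0.02,"wy": 0,"wz": 0}
    - {"claw": 1,"dx": 0,"dy": -4.8,"dz": -0.4,"wx": -0.03,"wy": 0,"wz": 0}
    - {"claw": 1,"dx": 0,"dy": -6,"dz": -0.5,"wx": -0.05,"wy": 0,"wz": 0}

```text
t: 12.57
tcp_pos: [0.4879, 0.1335, 0.085]
ee_rot: [0.707, 0.017, -0.707, 0.018]
ft_force: [0.8, -4.5, -4.2]
opening: 0.318
```

```bash
python3 -c "
from h import *
stat();row(.488,.18,.0845,-86)
p,d=r.get_image('wrist');cv2.imwrite('pics/g5.png',p)
p,d=r.get_image('scene');crop('pics/g6.png',p,200,130,440,310,3)"
```

```text
t 12.57 tcp [0.4879 0.1335 0.085 ] yaw -87.2 down [ 0.001 -0.002 -1.   ] F [ 0.8 -4.5 -4.2] T [-1.31 -0.14  0.01] op 0.318 j [ 0.18  0.42  1.86 -0.    0.86  1.7 ]
dx 0.05 dy -4.64 dz -0.24  wx -0.020 wy -0.001 wz -0.002
```

View pics/g5.png

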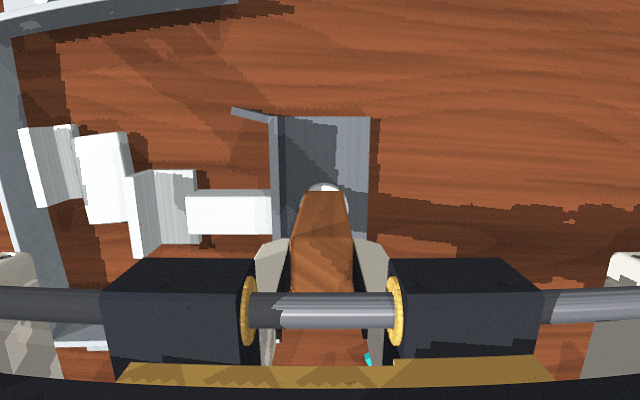

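View pics/g6.png

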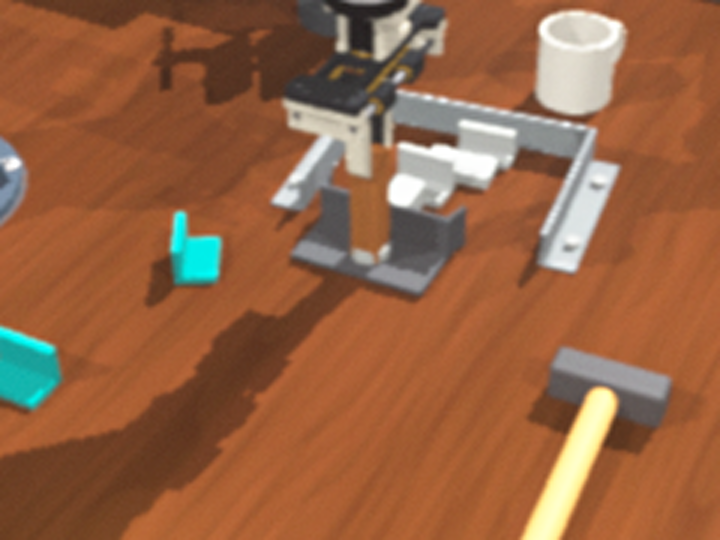

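Emit:
move_arm:
  motion:
    - {"claw": 1,"dx": 0.05,"dy": -0.5,"dz": 0,"wx": -0.01,"wy": 0,"wz": 0}
    - {"claw": 1,"dx": 0.05,"dy": -1,"dz": 0,"wx": -0.02,"wy": 0,"wz": 0}
    - {"claw": 1,"dx": 0.05,"dy": -1.5,"dz": 0,"wx": -0.03,"wy": 0,"wz": 0}
    - {"claw": 1,"dx": 0.05,"dy": -2,"dz": 0,"wx": -0.04,"wy": 0,"wz": 0}
    - {"claw": 1,"dx": 0.05,"dy": -2.5,"dz": 0,"wx": -0.04,"wy": 0,"wz": 0}

```text
t: 13.08
tcp_pos: [0.4876, 0.1563, 0.0862]
ee_rot: [0.707, 0.031, -0.706, 0.036]
ft_force: [-7.7, -42.5, 42.1]
opening: 0.32
```

```bash
python3 -c "
from h import *
stat()
p,d=r.get_image('wrist');cv2.imwrite('pics/g7.png',p)"
```

```text
t 13.08 tcp [0.4876 0.1563 0.0862] yaw -84.6 down [ 0.003 -0.007 -1.   ] F [ -7.7 -42.5  42.1] T [-9.31  1.25 -0.19] op 0.320 j [ 0.22  0.42  1.84 -0.01  0.87  1.71]
```

View pics/g7.png

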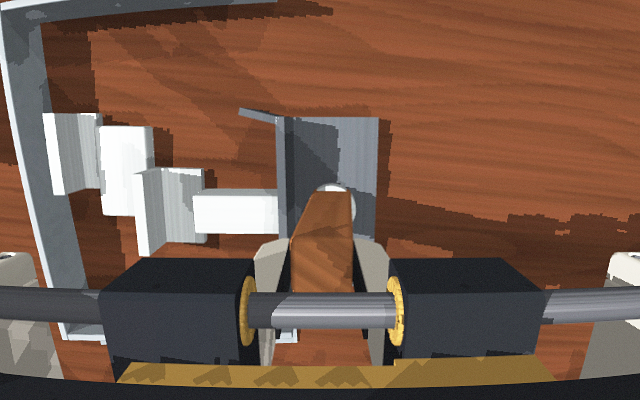

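Emit:
move_arm:
  motion:
    - {"claw": 1,"dx": 0,"dy": 1.2,"dz": 0,"wx": 0,"wy": 0,"wz": 0}
    - {"claw": 1,"dx": 0,"dy": 2.5,"dz": 0,"wx": 0,"wy": 0,"wz": 0}
    - {"claw": 1,"dx": -0.5,"dy": 4.5,"dz": 0,"wx": 0,"wy": 0,"wz": 0}
    - {"claw": 1,"dx": -3,"dy": 6.5,"dz": 0,"wx": 0,"wy": 0,"wz": 0}
    - {"claw": 1,"dx": -6,"dy": 8,"dz": 0,"wx": 0,"wy": 0,"wz": 0}

```text
t: 13.55
tcp_pos: [0.4935, 0.0763, 0.1463]
ee_rot: [-0.706, -0.03, 0.707, -0.035]
ft_force: [0.7, -0.2, -5.9]
opening: 0.318
```

```bash
python3 -c "
from h import *
stat()
C=cam('wrist');p,d=r.get_image('wrist');cv2.imwrite('pics/h1.png',p)
p,d=r.get_image('scene');crop('pics/h2.png',p,200,130,440,310,3)"
```

```text
t 13.55 tcp [0.4935 0.0763 0.1463] yaw -84.7 down [-0.002 -0.007 -1.   ] F [ 0.7 -0.2 -5.9] T [ 0.06 -0.12 -0.01] op 0.318 j [ 0.06  0.32  1.83 -0.01  1.    1.55]
```

View pics/h1.png

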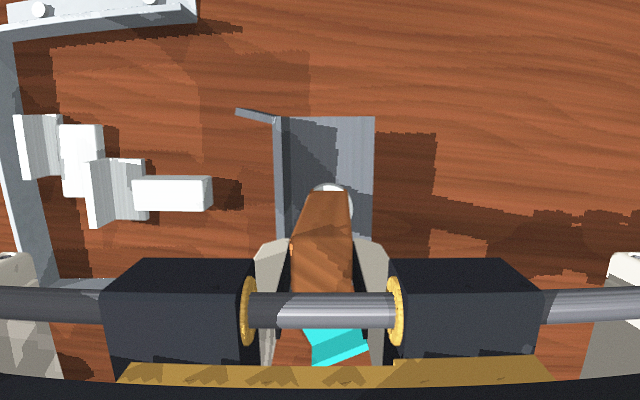

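View pics/h2.png

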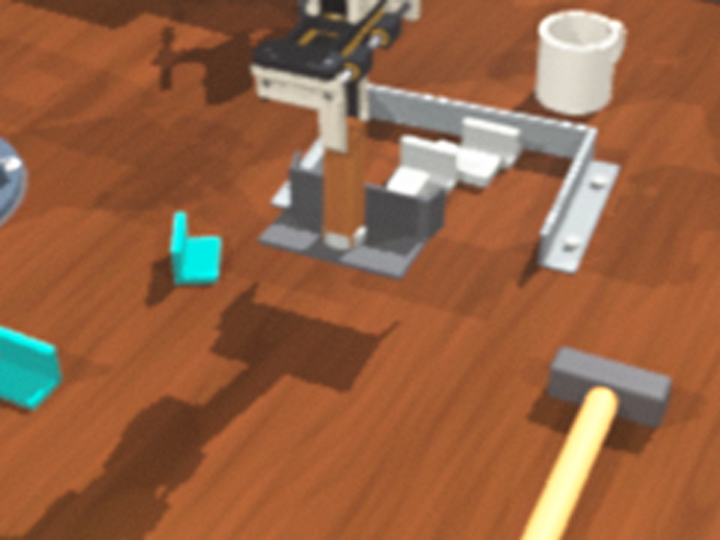

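```bash
python3 - <<'E'
from h import *
C=cam('wrist')
for n,l,z in [("bar",[(131,181),(205,176),(212,203),(136,210)],.03),("angle legtop",[(86,165),(96,228)],.04),("angle flange",[(143,160),(148,220)],.008),("flat",[(58,130),(102,124),(103,156),(65,197)],.015),("tee",[(12,114),(28,180),(62,118)],.035),("farwall end",[(199,20),(195,0)],0.0),("mouth inner top far", [(199,8)],.04),("handle top",[(292,233),(352,238),(350,296),(290,285)],None)]:
    if z is None: z=C[2][2,3]*0+.0+r.sense()['tcp_pos'][2]-.0816+.125
    print(n,ray(C,l,z).round(3)[:,:2].tolist())
print("collar",ray(C,[(330,186)],r.sense()['tcp_pos'][2]-.0816+.01).round(3))
E
```

```text
bar [[0.496, 0.255], [0.506, 0.184], [0.481, 0.177], [0.468, 0.251]]
angle legtop [[0.509, 0.292], [0.45, 0.286]]
angle flange [[0.513, 0.254], [0.452, 0.25]]
flat [[0.537, 0.337], [0.546, 0.291], [0.515, 0.291], [0.47, 0.335]]
tee [[0.551, 0.369], [0.489, 0.358], [0.55, 0.317]]
farwall end [[0.648, 0.204], [0.665, 0.208]]
mouth inner top far [[0.647, 0.19]]
handle top [[0.513, 0.092], [0.513, 0.064], [0.484, 0.062], [0.487, 0.091]]
collar [[0.516 0.071 0.079]]
```

```bash
python3 -c "
from h import *
row(.555,.10,.15,-30)"
```

```text
dx 0.14 dy -1.85 dz -5.95  wx -0.956 wy -0.005 wz -0.011
```

Emit:
move_arm:
  motion:
    - {"claw": 1,"dx": -0.5,"dy": 0,"dz": -1,"wx": -0.1,"wy": 0,"wz": 0}
    - {"claw": 1,"dx": -0.5,"dy": 0,"dz": -2.5,"wx": -0.21,"wy": 0,"wz": 0}
    - {"claw": 1,"dx": -0.5,"dy": -1,"dz": -4,"wx": -0.32,"wy": 0,"wz": 0}
    - {"claw": 1,"dx": -0.5,"dy": -1.5,"dz": -5,"wx": -0.43,"wy": 0,"wz": 0}
    - {"claw": 1,"dx": -0.5,"dy": -1.9,"dz": -6,"wx": -0.54,"wy": 0,"wz": 0}

```text
t: 14.07
tcp_pos: [0.5553, 0.1018, 0.155]
ee_rot: [0.674, 0.218, -0.669, 0.224]
ft_force: [-0.0, -0.4, -4.6]
opening: 0.32
```

```bash
python3 -c "
from h import *
stat();row(.555,.10,.11,-30)"
```

```text
t 14.07 tcp [0.5553 0.1018 0.155 ] yaw -53.5 down [ 0.008 -0.006 -1.   ] F [-0.  -0.4 -4.6] T [-0.06  0.03  0.02] op 0.320 j [ 0.1   0.41  1.66 -0.01  1.06  1.04]
dx 4.50 dy 0.08 dz 0.15  wx -0.410 wy -0.001 wz -0.010
```

Emit:
move_arm:
  motion:
    - {"claw": 1,"dx": 0.3,"dy": 0,"dz": 0,"wx": -0.12,"wy": 0,"wz": -0.01}
    - {"claw": 1,"dx": 1,"dy": 0,"dz": 0,"wx": -0.24,"wy": 0,"wz": -0.01}
    - {"claw": 1,"dx": 2,"dy": 0,"dz": 0.1,"wx": -0.35,"wy": 0,"wz": -0.01}
    - {"claw": 1,"dx": 3.5,"dy": 0,"dz": 0.1,"wx": -0.41,"wy": 0,"wz": -0.01}
    - {"claw": 1,"dx": 4.5,"dy": 0,"dz": 0.1,"wx": -0.41,"wy": 0,"wz": -0.01}

```text
t: 14.48
tcp_pos: [0.5538, 0.1016, 0.1077]
ee_rot: [-0.612, -0.355, 0.612, -0.354]
ft_force: [-0.2, -0.3, -4.7]
opening: 0.322
```

```bash
python3 -c "
from h import *
stat();row(.555,.105,.0855,-30)
p,d=r.get_image('scene');crop('pics/i1.png',p,200,130,440,310,3)
p,d=r.get_image('wrist');cv2.imwrite('pics/i2.png',p)"
```

```text
t 14.48 tcp [0.5538 0.1016 0.1077] yaw -29.9 down [-0.001  0.001 -1.   ] F [-0.2 -0.3 -4.7] T [-0.05 -0.01 -0.01] op 0.322 j [0.1  0.47 1.69 0.   0.97 0.62]
dx 2.22 dy -0.06 dz -0.35  wx 0.002 wy -0.000 wz 0.002
```

View pics/i1.png

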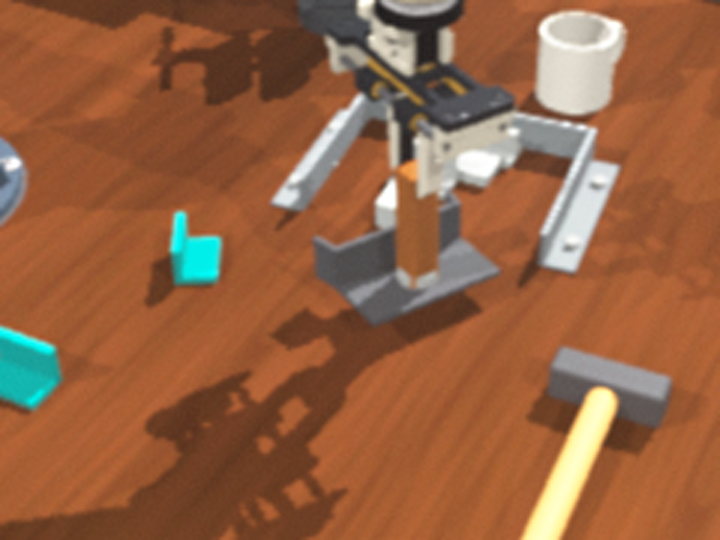

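View pics/i2.png

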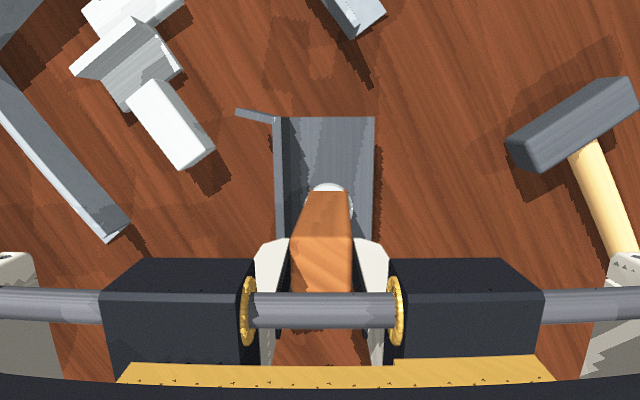

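```bash
python3 -c "
from h import *
row(.547,.09,.0852,-30)
row(.515,.092,.0852,-30);row(.495,.094,.0852,-30)"
```

```text
dx 2.24 dy 0.03 dz 1.29  wx -0.003 wy 0.001 wz 0.003
dx 2.25 dy -2.84 dz 2.73  wx -0.003 wy 0.001 wz 0.003
dx 2.26 dy -4.67 dz 3.56  wx -0.003 wy 0.001 wz 0.003
```

Emit:
move_arm:
  motion:
    - {"claw": 1,"dx": 0.8,"dy": 0,"dz": 0.7,"wx": 0,"wy": 0,"wz": 0}
    - {"claw": 1,"dx": 1.6,"dy": 0,"dz": 1.3,"wx": 0,"wy": 0,"wz": 0}
    - {"claw": 1,"dx": 2.1,"dy": -0.2,"dz": 1.5,"wx": 0,"wy": 0,"wz": 0}
    - {"claw": 1,"dx": 2.2,"dy": -1.2,"dz": 1.9,"wx": 0,"wy": 0,"wz": 0}
    - {"claw": 1,"dx": 2.2,"dy": -2.2,"dz": 2.4,"wx": 0,"wy": 0,"wz": 0}

```text
t: 15.0
tcp_pos: [0.5222, 0.0913, 0.0855]
ee_rot: [-0.613, -0.353, 0.614, -0.352]
ft_force: [-0.1, -0.4, -4.9]
opening: 0.322
```

```bash
python3 -c "
from h import *
stat();row(.495,.094,.0852,-30)
p,d=r.get_image('wrist');cv2.imwrite('pics/i3.png',p)"
```

```text
t 15.00 tcp [0.5222 0.0913 0.0855] yaw -30.2 down [-0.002  0.001 -1.   ] F [-0.1 -0.4 -4.9] T [-0.03 -0.13  0.04] op 0.322 j [0.08 0.45 1.8  0.   0.89 0.61]
dx 0.03 dy -2.49 dz 1.14  wx -0.004 wy 0.000 wz 0.002
```

View pics/i3.png

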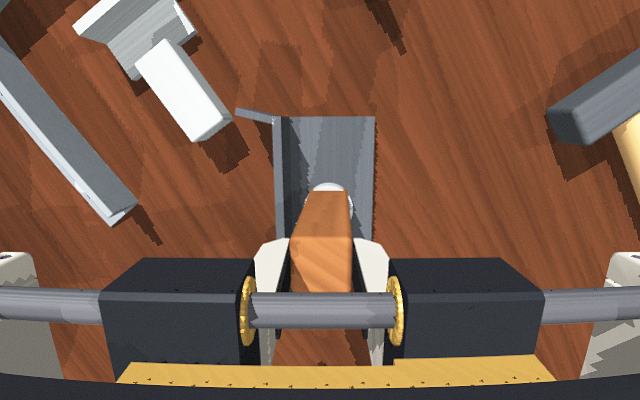

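Emit:
move_arm:
  motion:
    - {"claw": 1,"dx": 0,"dy": -1,"dz": 0,"wx": 0,"wy": 0,"wz": 0}
    - {"claw": 1,"dx": 0,"dy": -2,"dz": 0,"wx": 0,"wy": 0,"wz": 0}
    - {"claw": 1,"dx": 0,"dy": -3,"dz": 0.1,"wx": 0,"wy": 0,"wz": 0}
    - {"claw": 1,"dx": 0,"dy": -4,"dz": 0.2,"wx": 0,"wy": 0,"wz": 0}
    - {"claw": 1,"dx": 0,"dy": -4.7,"dz": 0.3,"wx": 0,"wy": 0,"wz": 0}

```text
t: 15.47
tcp_pos: [0.4772, 0.1128, 0.0859]
ee_rot: [-0.612, -0.353, 0.614, -0.352]
ft_force: [4.3, -6.6, -1.5]
opening: 0.316
```

```bash
python3 -c "
from h import *
stat()
p,d=r.get_image('wrist');cv2.imwrite('pics/i4.png',p)"
```

```text
t 15.47 tcp [0.4772 0.1128 0.0859] yaw -30.2 down [-0.004  0.    -1.   ] F [ 4.3 -6.6 -1.5] T [-1.53 -1.26 -0.32] op 0.316 j [0.14 0.39 1.9  0.   0.86 0.66]
```

View pics/i4.png

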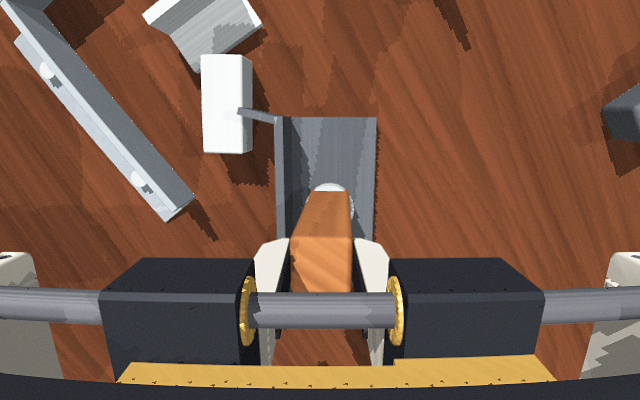

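```bash
python3 -c "
from h import *
C=cam('wrist')
print(ray(C,[(205,153),(252,152),(251,57),(203,55)],.03).round(3)[:,:2].tolist(), ray(C,[(193,197),(172,220)],.04).round(3).tolist())
row(.505,.085,.14,-85)"
```

```text
[[0.426, 0.194], [0.456, 0.178], [0.49, 0.232], [0.462, 0.251]] [[0.404, 0.172, 0.04], [0.38, 0.166, 0.04]]
dx -5.44 dy 3.89 dz 0.99  wx 0.957 wy 0.004 wz 0.003
```

Emit:
move_arm:
  motion:
    - {"claw": 1,"dx": 0,"dy": 2,"dz": 0,"wx": 0,"wy": 0,"wz": 0}
    - {"claw": 1,"dx": -2,"dy": 4,"dz": 0,"wx": 0.1,"wy": 0,"wz": 0}
    - {"claw": 1,"dx": -4.5,"dy": 4.5,"dz": 0.5,"wx": 0.22,"wy": 0,"wz": 0}
    - {"claw": 1,"dx": -6,"dy": 4.5,"dz": 1,"wx": 0.34,"wy": 0,"wz": 0}
    - {"claw": 1,"dx": -6,"dy": 4.5,"dz": 1,"wx": 0.46,"wy": 0,"wz": 0}

```text
t: 15.93
tcp_pos: [0.511, 0.0817, 0.1482]
ee_rot: [-0.677, -0.202, 0.679, -0.201]
ft_force: [0.0, 0.3, -4.6]
opening: 0.318
```

```bash
python3 -c "
from h import *
stat();row(.495,.075,.12,-85)"
```

```text
t 15.93 tcp [0.511  0.0817 0.1482] yaw -56.9 down [-0.002  0.001 -1.   ] F [ 0.   0.3 -4.6] T [ 0.04 -0.11 -0.07] op 0.318 j [0.07 0.35 1.78 0.   1.02 1.06]
dx 2.82 dy -0.31 dz 1.70  wx 0.491 wy 0.002 wz 0.002
```

Emit:
move_arm:
  motion:
    - {"claw": 1,"dx": 0,"dy": -0.1,"dz": 0.6,"wx": 0.12,"wy": 0,"wz": 0}
    - {"claw": 1,"dx": 0.5,"dy": -0.3,"dz": 1.2,"wx": 0.24,"wy": 0,"wz": 0}
    - {"claw": 1,"dx": 1.5,"dy": -0.3,"dz": 1.7,"wx": 0.36,"wy": 0,"wz": 0}
    - {"claw": 1,"dx": 3,"dy": -0.3,"dz": 1.7,"wx": 0.48,"wy": 0,"wz": 0}
    - {"claw": 1,"dx": 4.5,"dy": -0.3,"dz": 1.7,"wx": 0.49,"wy": 0,"wz": 0}

```text
t: 16.35
tcp_pos: [0.4942, 0.0753, 0.1027]
ee_rot: [-0.705, -0.029, 0.708, -0.028]
ft_force: [0.3, 0.1, -5.0]
opening: 0.322
```

```bash
python3 -c "
from h import *
stat();row(.495,.12,.0855,-85)"
```

```text
t 16.35 tcp [0.4942 0.0753 0.1027] yaw -85.4 down [-0.003  0.001 -1.   ] F [ 0.3  0.1 -5. ] T [-0.02  0.03 -0.01] op 0.322 j [0.06 0.38 1.86 0.   0.9  1.55]
dx 1.73 dy -4.45 dz -0.44  wx -0.007 wy 0.003 wz 0.002
```

Emit:
move_arm:
  motion:
    - {"claw": 1,"dx": 0.8,"dy": -0.2,"dz": 0,"wx": 0,"wy": 0,"wz": 0}
    - {"claw": 1,"dx": 1.5,"dy": -0.8,"dz": 0,"wx": 0,"wy": 0,"wz": 0}
    - {"claw": 1,"dx": 1.7,"dy": -2,"dz": -0.2,"wx": 0,"wy": 0.003,"wz": 0}
    - {"claw": 1,"dx": 1.7,"dy": -3.2,"dz": -0.3,"wx": 0,"wy": 0.003,"wz": 0}
    - {"claw": 1,"dx": 1.7,"dy": -4.4,"dz": -0.4,"wx": 0,"wy": 0.003,"wz": 0}

```text
t: 16.77
tcp_pos: [0.4949, 0.1209, 0.0863]
ee_rot: [0.707, 0.029, -0.706, 0.028]
ft_force: [0.1, 0.2, -4.0]
opening: 0.325
```

Emit:
move_arm:
  motion:
    - {"claw": 1,"dx": 0,"dy": -0.8,"dz": 0,"wx": 0,"wy": 0,"wz": 0}
    - {"claw": 1,"dx": 0,"dy": -1.6,"dz": 0,"wx": 0,"wy": 0,"wz": 0}
    - {"claw": 1,"dx": 0,"dy": -2.3,"dz": 0,"wx": 0,"wy": 0,"wz": 0}
    - {"claw": 1,"dx": 0,"dy": -3,"dz": 0,"wx": 0,"wy": 0,"wz": 0}
    - {"claw": 1,"dx": 0,"dy": -3.7,"dz": 0,"wx": 0,"wy": 0,"wz": 0}

```text
t: 17.18
tcp_pos: [0.4919, 0.1565, 0.0872]
ee_rot: [0.707, 0.029, -0.706, 0.03]
ft_force: [-5.1, -28.7, 25.3]
opening: 0.319
```

```bash
python3 -c "
from h import *
stat();row(.495,.18,.0855,-84)
p,d=r.get_image('wrist');cv2.imwrite('pics/j1.png',p)"
```

```text
t 17.18 tcp [0.4919 0.1565 0.0872] yaw -85.2 down [ 0.001 -0.002 -1.   ] F [ -5.1 -28.7  25.3] T [-6.9   0.73 -0.03] op 0.319 j [ 0.22  0.43  1.83 -0.    0.88  1.71]
dx 0.16 dy -2.31 dz -0.51  wx -0.021 wy -0.000 wz -0.002
```

View pics/j1.png

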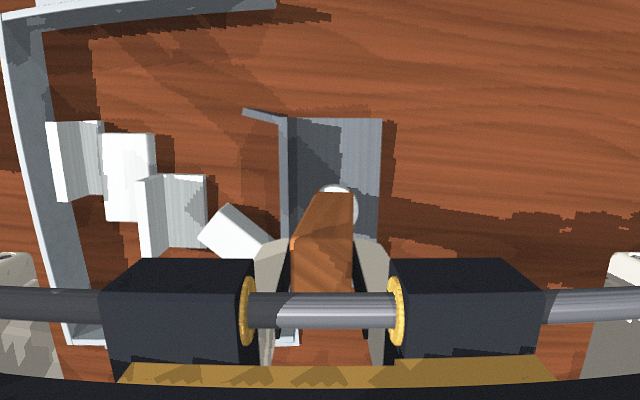

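```bash
python3 -c "
from h import *
p,d=r.get_image('scene');crop('pics/j2.png',p,260,140,420,260,5)
p,d=r.get_image('top');crop('pics/j3.png',p,200,150,380,280,4)
C=cam('wrist');print(ray(C,[(65,340),(298,345),(298,336),(72,330)],.04).round(3)[:,:2].tolist())
print(ray(C,[(6,20),(276,5)],.04).round(3)[:,:2].tolist())
print('bar',ray(C,[(228,203),(198,242),(268,240)],.03).round(3)[:,:2].tolist())
print('angle flange',ray(C,[(204,176),(208,240)],.008).round(3)[:,:2].tolist())
print('wingR',ray(C,[(243,110)],.045).round(3)[:,:2].tolist())
"
```

```text
[[0.365, 0.366], [0.383, 0.167], [0.391, 0.168], [0.376, 0.358]]
[[0.615, 0.389], [0.63, 0.198]]
bar [[0.494, 0.228], [0.461, 0.251], [0.467, 0.196]]
angle flange [[0.509, 0.253], [0.455, 0.25]]
wingR [[0.562, 0.215]]
```

View pics/j2.png

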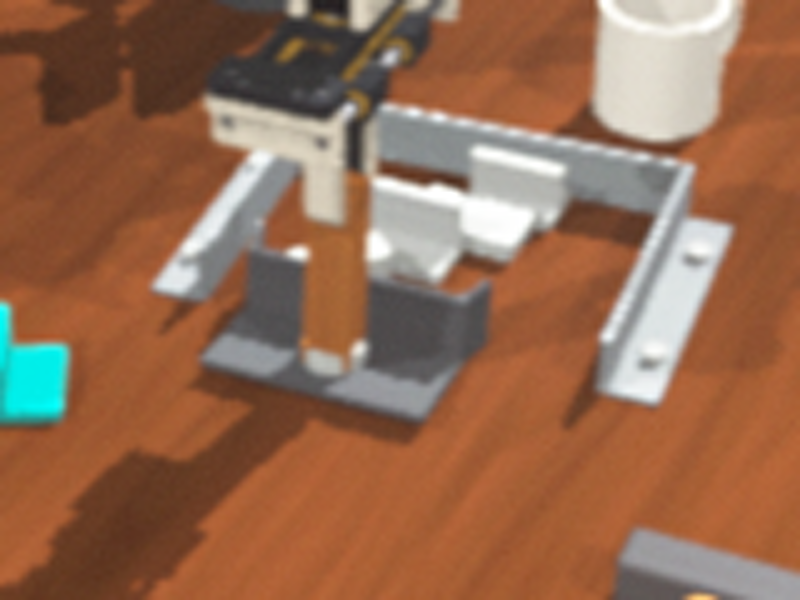

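View pics/j3.png

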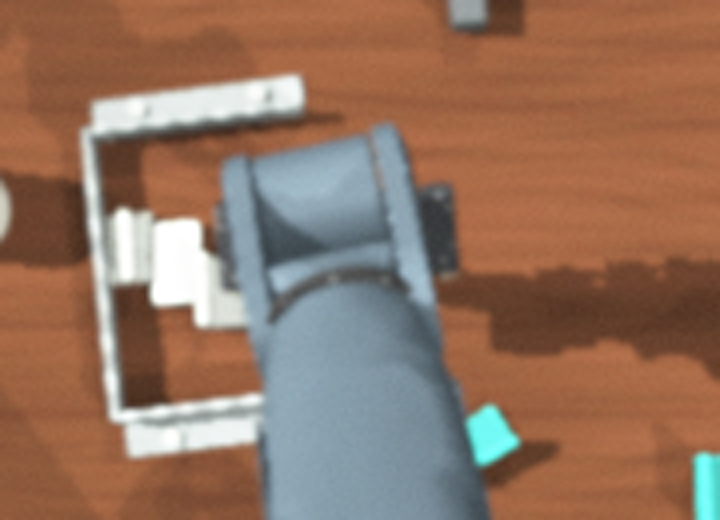

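Emit:
move_arm:
  motion:
    - {"claw": 1,"dx": 0,"dy": 1.2,"dz": 0,"wx": 0,"wy": 0,"wz": 0}
    - {"claw": 1,"dx": 0,"dy": 2.5,"dz": 0,"wx": 0,"wy": 0,"wz": 0}
    - {"claw": 1,"dx": -0.5,"dy": 4.5,"dz": -1,"wx": -0.1,"wy": 0,"wz": 0}
    - {"claw": 1,"dx": -3,"dy": 6.5,"dz": -3,"wx": -0.22,"wy": 0,"wz": 0}
    - {"claw": 1,"dx": -6,"dy": 7.5,"dz": -5.5,"wx": -0.34,"wy": 0,"wz": 0}

```text
t: 17.75
tcp_pos: [0.5518, 0.0846, 0.1464]
ee_rot: [-0.69, -0.15, 0.692, -0.15]
ft_force: [0.9, 0.4, -5.6]
opening: 0.319
```

```bash
python3 -c "
from h import *
stat();row(.56,.10,.15,0)
p,d=r.get_image('scene');crop('pics/k1.png',p,260,140,420,260,5)"
```

```text
t 17.75 tcp [0.5518 0.0846 0.1464] yaw -65.5 down [-0.004 -0.001 -1.   ] F [ 0.9  0.4 -5.6] T [-0.01 -0.13  0.03] op 0.319 j [ 0.07  0.42  1.67 -0.    1.05  1.21]
dx -0.36 dy -1.06 dz -1.39  wx -1.142 wy 0.003 wz 0.003
```

View pics/k1.png

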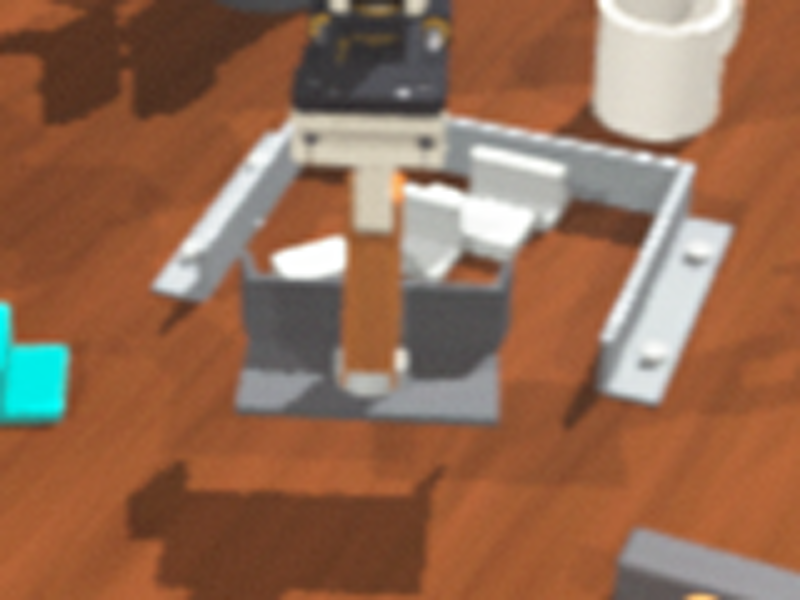

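Emit:
move_arm:
  motion:
    - {"claw": 1,"dx": 0,"dy": 0,"dz": 0,"wx": -0.12,"wy": 0,"wz": 0}
    - {"claw": 1,"dx": 0,"dy": -0.3,"dz": -0.3,"wx": -0.24,"wy": 0,"wz": 0}
    - {"claw": 1,"dx": 0,"dy": -0.6,"dz": -0.6,"wx": -0.36,"wy": 0,"wz": 0}
    - {"claw": 1,"dx": 0,"dy": -1,"dz": -1,"wx": -0.48,"wy": 0,"wz": 0}
    - {"claw": 1,"dx": 0,"dy": -1,"dz": -1.4,"wx": -0.6,"wy": 0,"wz": 0}

```text
t: 18.22
tcp_pos: [0.5684, 0.0994, 0.154]
ee_rot: [0.617, 0.35, -0.61, 0.354]
ft_force: [-0.3, 0.6, -5.6]
opening: 0.323
```

```bash
python3 -c "
from h import *
stat();row(.555,.107,.11,0)
p,d=r.get_image('wrist');cv2.imwrite('pics/k2.png',p)"
```

```text
t 18.22 tcp [0.5684 0.0994 0.154 ] yaw -30.3 down [ 0.011 -0.    -1.   ] F [-0.3  0.6 -5.6] T [ 0.02 -0.05  0.02] op 0.323 j [ 0.09  0.43  1.63 -0.    1.07  0.62]
dx 4.38 dy -1.59 dz 0.04  wx -0.528 wy -0.003 wz -0.011
```

View pics/k2.png

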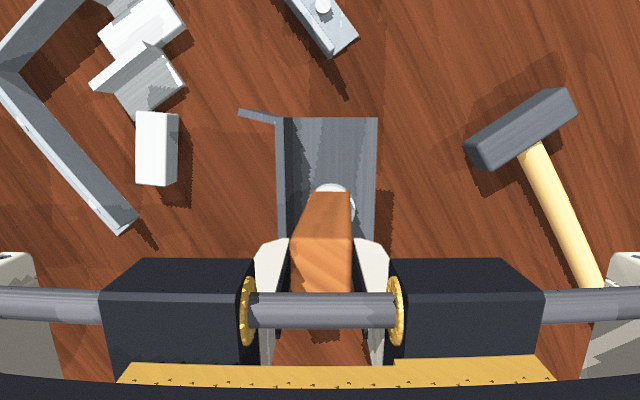

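```bash
python3 -c "
from h import *
C=cam('wrist');print(ray(C,[(137,184),(176,186),(179,114),(137,112)],.03).round(3)[:,:2].tolist(),ray(C,[(139,214),(122,236)],.04).round(3)[:,:2].tolist())"
```

```text
[[0.424, 0.195], [0.456, 0.174], [0.496, 0.227], [0.464, 0.249]] [[0.414, 0.17], [0.386, 0.161]]
```

Emit:
move_arm:
  motion:
    - {"claw": 1,"dx": 0,"dy": 0,"dz": 0,"wx": -0.12,"wy": 0,"wz": -0.01}
    - {"claw": 1,"dx": 0.3,"dy": -0.5,"dz": 0,"wx": -0.24,"wy": 0,"wz": -0.01}
    - {"claw": 1,"dx": 1.5,"dy": -1,"dz": 0,"wx": -0.36,"wy": 0,"wz": -0.01}
    - {"claw": 1,"dx": 3,"dy": -1.3,"dz": 0,"wx": -0.48,"wy": 0,"wz": -0.01}
    - {"claw": 1,"dx": 4.4,"dy": -1.6,"dz": 0,"wx": -0.53,"wy": 0,"wz": -0.01}

```text
t: 18.68
tcp_pos: [0.5554, 0.107, 0.1092]
ee_rot: [0.498, 0.503, -0.495, 0.503]
ft_force: [0.1, -0.0, -4.9]
opening: 0.317
```

```bash
python3 -c "
from h import *
stat();row(.54,.107,.0855,0)
p,d=r.get_image('wrist');cv2.imwrite('pics/k3.png',p)
C=cam('wrist');print(ray(C,[(239,112)],.045))"
```

```text
t 18.68 tcp [0.5554 0.107  0.1092] yaw 0.8 down [ 0.002  0.002 -1.   ] F [ 0.1 -0.  -4.9] T [-0.04 -0.03  0.  ] op 0.317 j [0.11 0.47 1.69 0.   0.97 0.09]
dx 2.36 dy -1.55 dz -0.01  wx 0.014 wy -0.002 wz -0.002
[[0.49373862 0.1800711  0.045     ]]
```

View pics/k3.png

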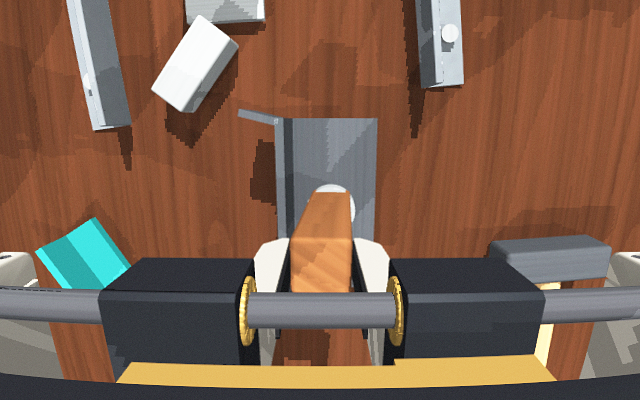

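Emit:
move_arm:
  motion:
    - {"claw": 1,"dx": 1,"dy": -0.5,"dz": -0.2,"wx": 0,"wy": 0,"wz": 0}
    - {"claw": 1,"dx": 1.9,"dy": -1,"dz": -0.3,"wx": 0,"wy": 0,"wz": 0}
    - {"claw": 1,"dx": 2.3,"dy": -1.8,"dz": -0.3,"wx": 0,"wy": 0,"wz": 0}
    - {"claw": 1,"dx": 2.3,"dy": -2.8,"dz": -0.3,"wx": 0,"wy": 0,"wz": 0}
    - {"claw": 1,"dx": 2.3,"dy": -3.8,"dz": -0.3,"wx": 0,"wy": 0,"wz": 0}

```text
t: 19.15
tcp_pos: [0.5188, 0.1096, 0.0857]
ee_rot: [0.5, 0.502, -0.495, 0.504]
ft_force: [1.3, 0.1, -3.7]
opening: 0.319
```

```bash
python3 -c "
from h import *
stat()
p,d=r.get_image('wrist');cv2.imwrite('pics/k4.png',p)"
```

```text
t 19.15 tcp [0.5188 0.1096 0.0857] yaw 0.6 down [ 0.007  0.003 -1.   ] F [ 1.3  0.1 -3.7] T [-0.02 -0.25 -0.01] op 0.319 j [0.12 0.45 1.8  0.   0.88 0.11]
```

View pics/k4.png

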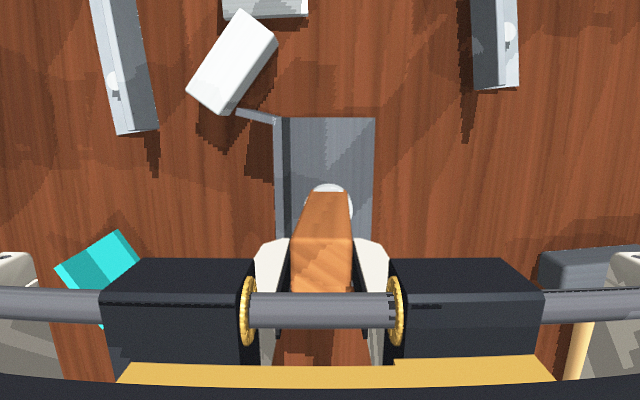

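Emit:
move_arm:
  motion:
    - {"claw": 1,"dx": 0,"dy": -0.8,"dz": -0.4,"wx": 0,"wy": 0,"wz": 0}
    - {"claw": 1,"dx": 0,"dy": -1.7,"dz": -0.6,"wx": 0,"wy": 0,"wz": 0}
    - {"claw": 1,"dx": 0,"dy": -2.6,"dz": -0.8,"wx": 0,"wy": 0,"wz": 0}
    - {"claw": 1,"dx": 0,"dy": -3.4,"dz": -1,"wx": 0,"wy": 0,"wz": 0}
    - {"claw": 1,"dx": 0,"dy": -4,"dz": -1.2,"wx": 0,"wy": 0,"wz": 0}

```text
t: 19.62
tcp_pos: [0.4755, 0.1213, 0.0853]
ee_rot: [0.499, 0.502, -0.496, 0.503]
ft_force: [2.8, -1.5, -1.0]
opening: 0.318
```

```bash
python3 -c "
from h import *
stat()
p,d=r.get_image('wrist');cv2.imwrite('pics/k5.png',p)"
```

```text
t 19.62 tcp [0.4755 0.1213 0.0853] yaw 0.6 down [ 0.004  0.003 -1.   ] F [ 2.8 -1.5 -1. ] T [-0.29 -0.82 -0.06] op 0.318 j [0.15 0.39 1.9  0.   0.84 0.14]
```

View pics/k5.png

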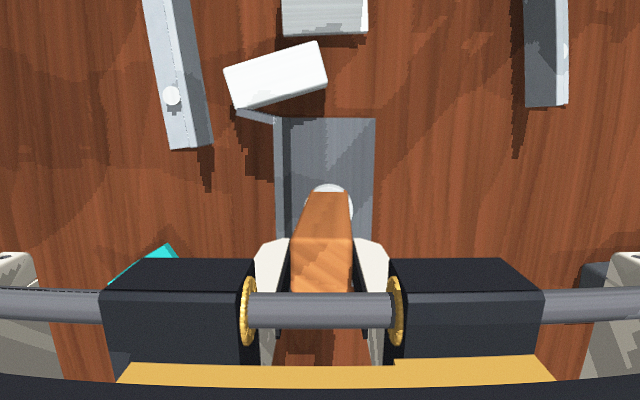

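Emit:
move_arm:
  motion:
    - {"claw": 1,"dx": 0,"dy": 0,"dz": 1.5,"wx": 0,"wy": 0,"wz": 0}
    - {"claw": 1,"dx": -1.5,"dy": 0.5,"dz": 3,"wx": 0.1,"wy": 0,"wz": 0}
    - {"claw": 1,"dx": -4,"dy": 1,"dz": 4,"wx": 0.22,"wy": 0,"wz": 0}
    - {"claw": 1,"dx": -6,"dy": 2,"dz": 5,"wx": 0.34,"wy": 0,"wz": 0}
    - {"claw": 1,"dx": -6,"dy": 2,"dz": 5,"wx": 0.46,"wy": 0,"wz": 0}

```text
t: 20.08
tcp_pos: [0.4965, 0.0705, 0.1479]
ee_rot: [0.602, 0.374, -0.598, 0.374]
ft_force: [0.7, 0.6, -4.3]
opening: 0.318
```

Emit:
move_arm:
  motion:
    - {"claw": 1,"dx": 0,"dy": 0,"dz": 0,"wx": 0.12,"wy": 0,"wz": 0}
    - {"claw": 1,"dx": 0,"dy": 0,"dz": 0,"wx": 0.24,"wy": 0,"wz": 0}
    - {"claw": 1,"dx": 0,"dy": 0,"dz": 0,"wx": 0.36,"wy": 0,"wz": 0}
    - {"claw": 1,"dx": 0,"dy": 0,"dz": 0,"wx": 0.48,"wy": 0,"wz": 0}
    - {"claw": 1,"dx": 0,"dy": 0,"dz": 0,"wx": 0.6,"wy": 0,"wz": 0}

```text
t: 20.5
tcp_pos: [0.495, 0.0707, 0.1469]
ee_rot: [0.685, 0.178, -0.684, 0.177]
ft_force: [-0.2, 0.7, -4.9]
opening: 0.322
```

```bash
python3 -c "
from h import *
stat();row(.495,.08,.11,-84)"
```

```text
t 20.50 tcp [0.495  0.0707 0.1469] yaw -60.9 down [ 0.002  0.003 -1.   ] F [-0.2  0.7 -4.9] T [-0.08 -0.04 -0.02] op 0.322 j [0.05 0.31 1.83 0.   1.   1.11]
dx 3.70 dy -0.81 dz -0.44  wx 0.403 wy -0.003 wz 0.002
```

Emit:
move_arm:
  motion:
    - {"claw": 1,"dx": 0.5,"dy": 0,"dz": 0,"wx": 0.12,"wy": 0,"wz": 0}
    - {"claw": 1,"dx": 1.5,"dy": 0,"dz": 0,"wx": 0.24,"wy": 0,"wz": 0}
    - {"claw": 1,"dx": 3,"dy": 0,"dz": 0,"wx": 0.36,"wy": 0,"wz": 0}
    - {"claw": 1,"dx": 4.5,"dy": 0,"dz": 0,"wx": 0.4,"wy": 0,"wz": 0}
    - {"claw": 1,"dx": 5.4,"dy": 0,"dz": 0,"wx": 0.4,"wy": 0,"wz": 0}

```text
t: 20.92
tcp_pos: [0.4931, 0.071, 0.0908]
ee_rot: [-0.705, -0.038, 0.707, -0.036]
ft_force: [-0.3, 0.4, -5.7]
opening: 0.318
```

```bash
python3 -c "
from h import *
stat();row(.497,.15,.0855,-83)
p,d=r.get_image('wrist');cv2.imwrite('pics/l1.png',p)"
```

```text
t 20.92 tcp [0.4931 0.071  0.0908] yaw -84.0 down [-0.003  0.003 -1.   ] F [-0.3  0.4 -5.7] T [ 0.01  0.05 -0.05] op 0.318 j [0.05 0.4  1.87 0.   0.87 1.51]
dx 0.55 dy -7.82 dz -1.22  wx -0.017 wy 0.002 wz 0.003
```

View pics/l1.png

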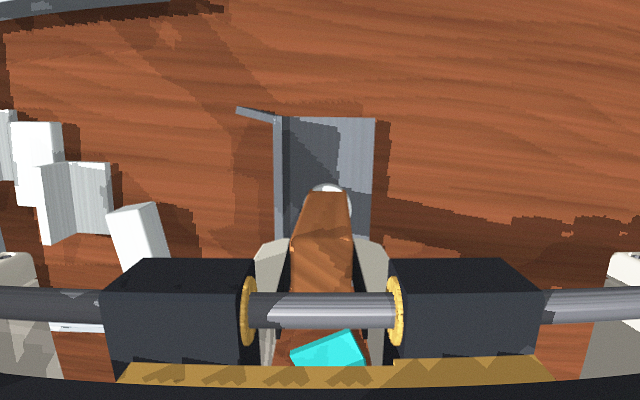

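Emit:
move_arm:
  motion:
    - {"claw": 1,"dx": 0.4,"dy": -1.5,"dz": -0.5,"wx": 0,"wy": 0,"wz": 0}
    - {"claw": 1,"dx": 0.5,"dy": -3,"dz": -1,"wx": 0,"wy": 0,"wz": 0}
    - {"claw": 1,"dx": 0.5,"dy": -4.5,"dz": -1.3,"wx": 0,"wy": 0,"wz": 0}
    - {"claw": 1,"dx": 0.5,"dy": -6,"dz": -1.4,"wx": 0,"wy": 0,"wz": 0}
    - {"claw": 1,"dx": 0.5,"dy": -7.5,"dz": -1.5,"wx": 0,"wy": 0,"wz": 0}

```text
t: 21.38
tcp_pos: [0.5036, 0.1438, 0.091]
ee_rot: [0.708, 0.038, -0.704, 0.042]
ft_force: [-2.5, -33.5, 67.0]
opening: 0.355
```

```bash
python3 -c "
from h import *
stat()
p,d=r.get_image('wrist');cv2.imwrite('pics/l2.png',p)"
```

```text
t 21.38 tcp [0.5036 0.1438 0.091 ] yaw -83.5 down [ 0.005 -0.005 -1.   ] F [ -2.5 -33.5  67. ] T [-8.59  0.05  0.02] op 0.355 j [ 0.19  0.43  1.81 -0.01  0.89  1.65]
```

View pics/l2.png

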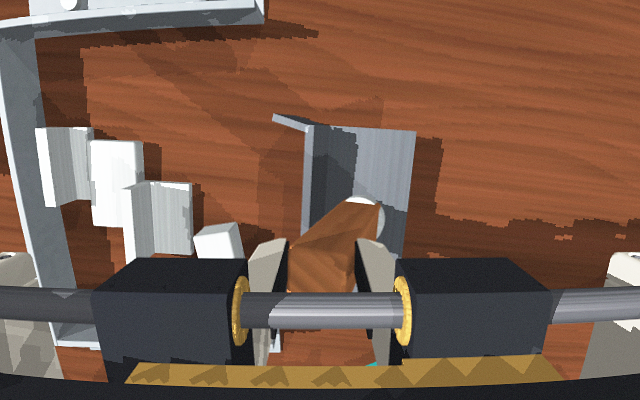

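```bash
python3 -c "
from h import *
p,d=r.get_image('scene');crop('pics/l3.png',p,260,140,420,260,5)"
```

```text
(no output)
```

View pics/l3.png

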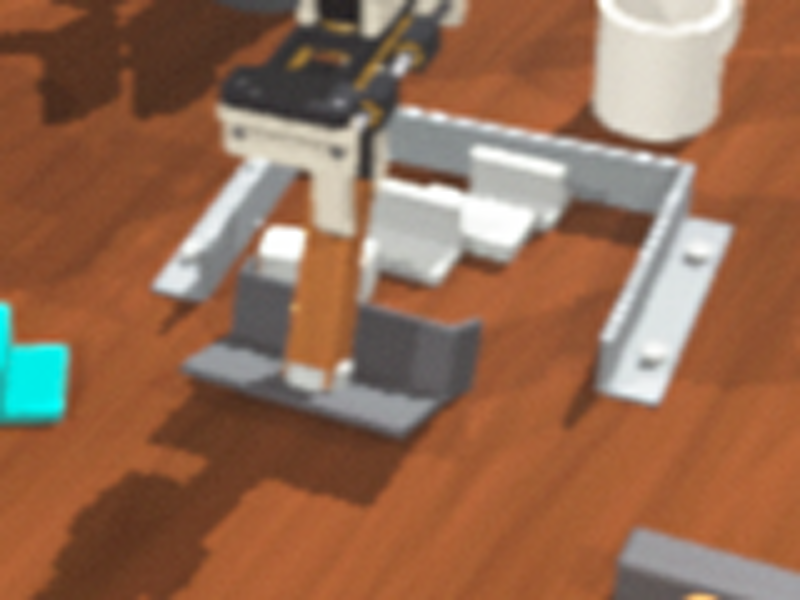

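Emit:
move_arm:
  motion:
    - {"claw": 1,"dx": 0,"dy": 1,"dz": 0,"wx": 0,"wy": 0,"wz": 0}
    - {"claw": 1,"dx": -0.3,"dy": 2.5,"dz": 0,"wx": 0,"wy": 0,"wz": 0}
    - {"claw": 1,"dx": -1.5,"dy": 4.5,"dz": 0,"wx": 0,"wy": 0,"wz": 0}
    - {"claw": 1,"dx": -4,"dy": 7,"dz": -1,"wx": 0,"wy": 0,"wz": 0}
    - {"claw": 1,"dx": -6,"dy": 9.5,"dz": -2,"wx": 0,"wy": 0,"wz": 0}

```text
t: 21.9
tcp_pos: [0.5339, 0.0535, 0.1527]
ee_rot: [0.708, 0.041, -0.704, 0.041]
ft_force: [0.7, 0.7, -4.2]
opening: 0.336
```

```bash
python3 -c "
from h import *
stat()
C=cam('wrist');p,d=r.get_image('wrist');cv2.imwrite('pics/m1.png',p)
p,d=r.get_image('scene');crop('pics/m2.png',p,220,130,420,280,4)
p,d=r.get_image('top');crop('pics/m3.png',p,200,150,380,280,4)"
```

```text
t 21.90 tcp [0.5339 0.0535 0.1527] yaw -83.3 down [ 0.006 -0.    -1.   ] F [ 0.7  0.7 -4.2] T [ 0.05 -0.19 -0.01] op 0.336 j [ 0.01  0.37  1.73 -0.    1.04  1.47]
```

View pics/m1.png

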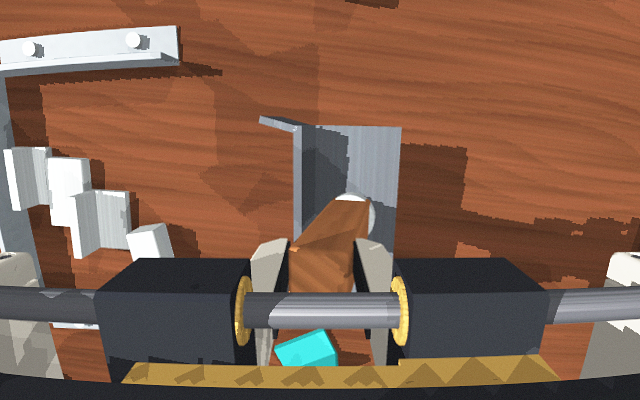

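View pics/m2.png

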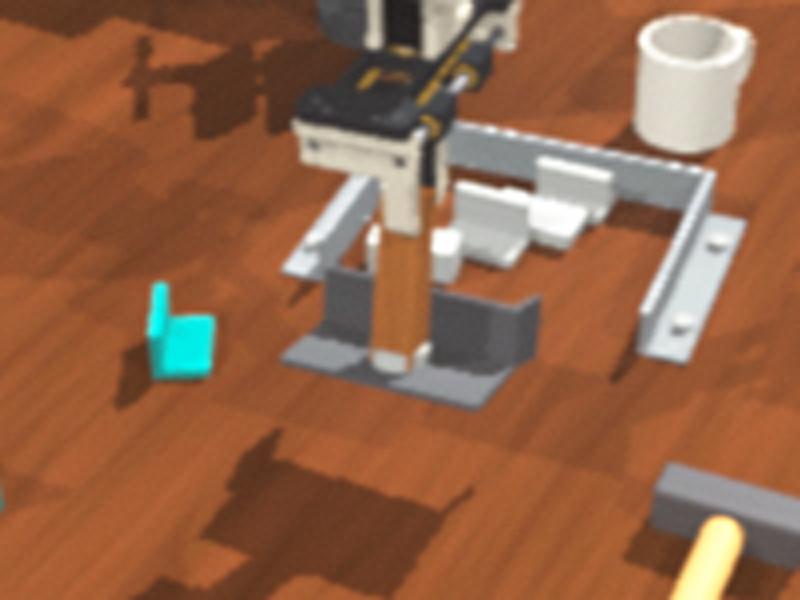

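View pics/m3.png

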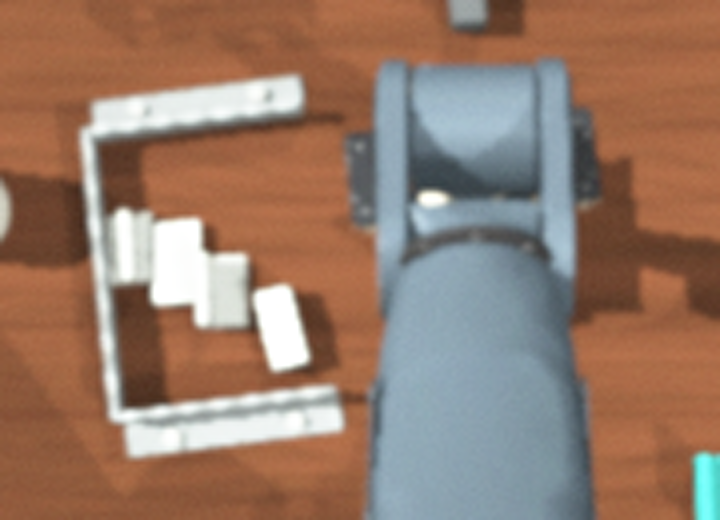

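```bash
cat >> h.py <<'E'
def pts(C,d,px):
    K,D,W=C;px=np.array(px,float)
    u=cv2.undistortPoints(px.reshape(-1,1,2),K,D).reshape(-1,2)
    z=d[px[:,1].astype(int),px[:,0].astype(int)]
    p=np.c_[u[:,0]*z,-u[:,1]*z,-z]
    return p[z>0]@W[:3,:3].T+W[:3,3]
def plane(P):
    c=np.median(P,0)
    for k in range(5):
        v=np.linalg.svd(P-P.mean(0))[2][2];v*=np.sign(v[2]);e=abs((P-P.mean(0))@v);P=P[e<max(.0015,2*e.std())]
    return P.mean(0),v,e.std()
E
python3 - <<'E'
from h import *
stat();C=cam('wrist');p,d=r.get_image('wrist');np.save('pics/m1.npy',d)
px=[(x,y) for x in range(312,396,2) for y in range(134,185,2)]
P=pts(C,d,px);print(P.mean(0),P.std(0));print(plane(P))
C2=cam('top');f=lambda l:[(200+x/4-.375,150+y/4-.375) for x,y in l]
print(ray(C2,f([(255,292),(290,285),(310,360),(275,372)]),.03).round(3)[:,:2].tolist(),"mouth",ray(C2,f([(303,112),(343,392)]),.0).round(3)[:,:2].tolist())
E
```

```text
t 22.05 tcp [0.5357 0.0531 0.1531] yaw -83.5 down [ 0.01 -0.   -1.  ] F [ 0.3 -0.5 -5.4] T [ 0.08  0.1  -0.03] op 0.344 j [ 0.01  0.37  1.73 -0.    1.03  1.47]
[0.57684459 0.03371748 0.07964555] [0.01170955 0.01824605 0.00398604]
(array([0.57692793, 0.03212029, 0.07961583]), array([-0.02325478,  0.22046519,  0.97511759]), np.float64(0.0003614152159697354))
[[0.471, 0.243], [0.477, 0.212], [0.411, 0.194], [0.401, 0.224]] mouth [[0.639, 0.205], [0.385, 0.166]]
```

```bash
python3 - <<'E'
from h import *
row(.537,-.381,.16,-93.4)
E
```

```text
dx -0.82 dy 43.25 dz 4.65  wx 0.173 wy -0.007 wz -0.000
```

Emit:
move_arm:
  motion:
    - {"claw": 1,"dx": -0.5,"dy": 2.5,"dz": 0.3,"wx": 0,"wy": 0,"wz": -0.04}
    - {"claw": 1,"dx": -0.8,"dy": 6,"dz": 0.6,"wx": 0,"wy": 0,"wz": -0.08}
    - {"claw": 1,"dx": -0.8,"dy": 10,"dz": 1.1,"wx": 0,"wy": 0,"wz": -0.12}
    - {"claw": 1,"dx": -0.8,"dy": 14,"dz": 1.5,"wx": 0,"wy": 0,"wz": -0.17}
    - {"claw": 1,"dx": -0.8,"dy": 18,"dz": 1.9,"wx": 0,"wy": 0,"wz": -0.22}

```text
t: 22.52
tcp_pos: [0.5347, -0.1271, 0.1591]
ee_rot: [-0.699, -0.12, 0.704, 0.037]
ft_force: [1.1, 0.9, -4.8]
opening: 0.325
```

```bash
python3 - <<'E'
from h import *
stat();s=r.sense();M=R.from_quat(s['ee_rot'])
T=np.array([.537,-.36,.17]);print((M.inv().apply(T-s['tcp_pos'])*100).round(2), "world-z turn by -9deg in tool:",M.inv().apply([0,0,-.16]).round(3))
E
```

```text
t 22.52 tcp [ 0.5347 -0.1271  0.1591] yaw -83.2 down [-0.019  0.22  -0.975] F [ 1.1  0.9 -4.8] T [-0.41 -0.11 -0.02] op 0.325 j [-0.43  0.44  1.63  0.21  1.19  0.94]
[-6.19 22.34  2.47] world-z turn by -9deg in tool: [0.156 0.035 0.001]
```

Emit:
move_arm:
  motion:
    - {"claw": 1,"dx": -1,"dy": 4,"dz": 0.4,"wx": 0.03,"wy": 0.007,"wz": 0}
    - {"claw": 1,"dx": -2,"dy": 8,"dz": 0.9,"wx": 0.06,"wy": 0.014,"wz": 0}
    - {"claw": 1,"dx": -3.3,"dy": 12,"dz": 1.3,"wx": 0.1,"wy": 0.02,"wz": 0}
    - {"claw": 1,"dx": -4.5,"dy": 16,"dz": 1.8,"wx": 0.13,"wy": 0.03,"wz": 0}
    - {"claw": 1,"dx": -5.6,"dy": 20,"dz": 2.2,"wx": 0.156,"wy": 0.035,"wz": 0}

```text
t: 22.93
tcp_pos: [0.5362, -0.3353, 0.1683]
ee_rot: [0.706, 0.064, -0.699, -0.094]
ft_force: [-0.1, 0.8, -4.5]
opening: 0.331
```

```bash
python3 - <<'E'
from h import *
stat();C=cam('wrist');p,d=r.get_image('wrist');cv2.imwrite('pics/n1.png',p);np.save('pics/n1.npy',d)
E
```

```text
t 22.93 tcp [ 0.5362 -0.3353  0.1683] yaw -92.4 down [ 0.014  0.223 -0.975] F [-0.1  0.8 -4.5] T [-0.38  0.02 -0.02] op 0.331 j [-0.72  0.59  1.35  0.18  1.34  0.84]
```

View pics/n1.png

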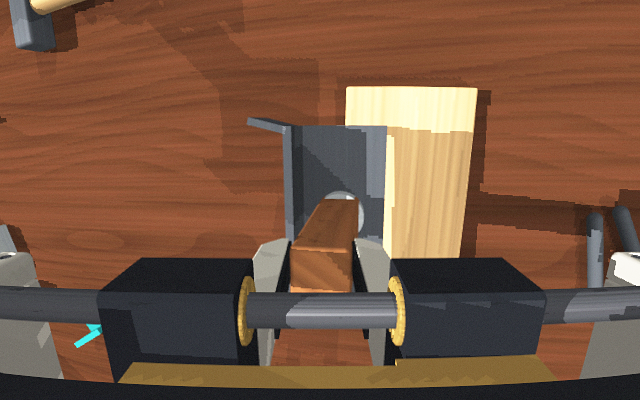

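```bash
python3 - <<'E'
from h import *
C=cam('wrist');d=np.load('pics/n1.npy');s=r.sense();stat()
px=[(x,y) for x in range(298,382,2) for y in range(132,188,2)]
c,v,e=plane(pts(C,d,px));print("foot",c,v,e)
B=pts(C,d,[(x,y) for x in range(400,450,3) for y in range(145,230,3)]);print("board",plane(B))
e=pts(C,d,[(386,y) for y in range(130,180,5)]+[]);print("rear edge",e[0],e[-1])
cc=pts(C,d,[(384,130),(292,132)]);print("corners",cc)
G=s['tcp_pos']-.019*R.from_quat(s['ee_rot']).as_matrix()[:,0];print("G",G)
b=ray(C,[(346,87),(477,88)],.015);print("board far corners",b)
E
```

```text
t 22.98 tcp [ 0.5358 -0.3427  0.1682] yaw -92.7 down [ 0.016  0.218 -0.976] F [-3.5 -5.2 -4.8] T [-0.77  0.16  0.02] op 0.330 j [-0.73  0.6   1.34  0.18  1.34  0.84]
foot [ 0.57382849 -0.34292966  0.08961491] [ 8.52094018e-04 -8.28754576e-02  9.96559548e-01] 0.0003442495895624385
board (array([ 0.53746605, -0.40989851,  0.015053  ]), array([0.00115937, 0.00210918, 0.9999971 ]), np.float64(0.00037838025132247644))
rear edge [ 0.59471499 -0.37692704  0.08694552] [ 0.54973878 -0.37366049  0.01512949]
corners [[ 0.59474904 -0.37538917  0.08597577]
 [ 0.59690267 -0.31583604  0.1281458 ]]
G [ 0.53545896 -0.346867    0.18678342]
board far corners [[ 0.63512252 -0.33683431  0.015     ]
 [ 0.62773521 -0.45559115  0.015     ]]
```

Emit:
move_arm:
  motion:
    - {"claw": 1,"dx": 0,"dy": 0.5,"dz": 0,"wx": 0,"wy": 0,"wz": 0.02}
    - {"claw": 1,"dx": 0.3,"dy": 1.5,"dz": 0,"wx": 0,"wy": 0,"wz": 0.04}
    - {"claw": 1,"dx": 0.5,"dy": 2.5,"dz": 0,"wx": 0,"wy": 0,"wz": 0.06}
    - {"claw": 1,"dx": 0.5,"dy": 3.2,"dz": 0,"wx": 0,"wy": 0,"wz": 0.08}
    - {"claw": 1,"dx": 0.5,"dy": 3.5,"dz": 0,"wx": 0,"wy": 0,"wz": 0.08}
  newtons: 60

```text
t: 23.4
tcp_pos: [0.5343, -0.3749, 0.1551]
ee_rot: [0.708, 0.033, -0.702, -0.066]
ft_force: [0.5, -0.6, -4.5]
opening: 0.325
```

```bash
python3 - <<'E'
from h import *
stat();C=cam('wrist');s=r.sense();p,d=r.get_image('wrist');cv2.imwrite('pics/n2.png',p);np.save('pics/n2.npy',d);stat()
px=[(x,y) for x in range(298,382,2) for y in range(132,188,2)]
print("foot",plane(pts(C,d,px)))
G=s['tcp_pos']-.019*R.from_quat(s['ee_rot']).as_matrix()[:,0];print("G",G)
E
```

```text
t 23.40 tcp [ 0.5343 -0.3749  0.1551] yaw -92.7 down [ 0.011  0.139 -0.99 ] F [ 0.5 -0.6 -4.5] T [-0.18 -0.01  0.05] op 0.325 j [-0.73  0.62  1.33  0.12  1.28  0.84]
t 23.45 tcp [ 0.5344 -0.3753  0.1554] yaw -92.7 down [ 0.012  0.14  -0.99 ] F [-0.4 -0.1 -5.6] T [-0.25 -0.05 -0.06] op 0.329 j [-0.74  0.62  1.33  0.12  1.28  0.84]
foot (array([ 0.5719797 , -0.38144368,  0.07655948]), array([6.11075080e-04, 4.51374039e-03, 9.99989626e-01]), np.float64(0.00035532698389665604))
G [ 0.53412711 -0.37754761  0.17392557]
```

View pics/n2.png

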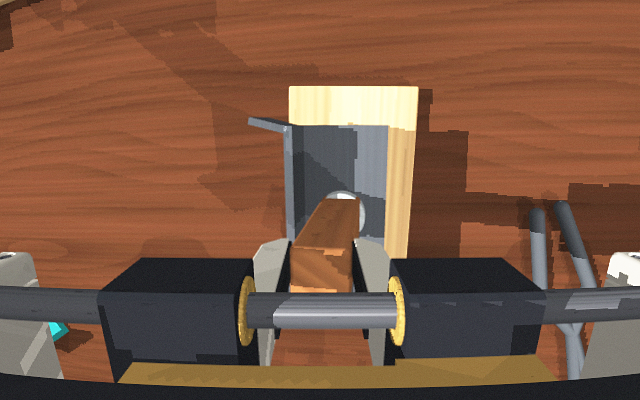

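```bash
python3 - <<'E'
from h import *
C=cam('wrist');d=np.load('pics/n2.npy')
a=ray(C,[(388,127),(385,235),(294,126)],.0766);print("foot rear far corner, rear edge pt, front far",a.round(4).tolist())
b=ray(C,[(289,86),(419,87),(407,258)],.015);print("board far corners",b.round(4).tolist())
h=np.arctan2(*(a[0]-a[1])[[1,0]]);print("rear edge dir deg",np.degrees(h))
E
```

```text
foot rear far corner, rear edge pt, front far [[0.5951, -0.4173, 0.0766], [0.5097, -0.4146, 0.0766], [0.599, -0.3452, 0.0766]]
board far corners [[0.6359, -0.329, 0.015], [0.6284, -0.4481, 0.015], [0.4647, -0.4386, 0.015]]
rear edge dir deg -1.841555392848106
```

```bash
python3 - <<'E'
from h import *
stat();M=R.from_quat(r.sense()['ee_rot'])
for dz in (-.03,-.05,-.056): print((M.inv().apply([.008,-.002,dz])*100).round(2))
print("up",(M.inv().apply([0,0,.1])*100).round(2))
E
```

```text
t 23.45 tcp [ 0.5344 -0.3753  0.1554] yaw -92.7 down [ 0.012  0.14  -0.99 ] F [-0.4 -0.1 -5.6] T [-0.25 -0.05 -0.06] op 0.329 j [-0.74  0.62  1.33  0.12  1.28  0.84]
[ 2.95  0.58 -0.79]
[ 4.93  0.86 -0.78]
[ 5.53  0.95 -0.78]
up [-9.9  -1.4  -0.05]
```

Emit:
move_arm:
  motion:
    - {"claw": 1,"dx": 0.8,"dy": 0.3,"dz": -0.4,"wx": 0,"wy": 0,"wz": 0}
    - {"claw": 1,"dx": 2,"dy": 0.5,"dz": -0.8,"wx": 0,"wy": 0,"wz": 0}
    - {"claw": 1,"dx": 3.5,"dy": 0.65,"dz": -0.8,"wx": 0,"wy": 0,"wz": 0}
    - {"claw": 1,"dx": 4.5,"dy": 0.8,"dz": -0.8,"wx": 0,"wy": 0,"wz": 0}
    - {"claw": 1,"dx": 4.9,"dy": 0.9,"dz": -0.8,"wx": 0,"wy": 0,"wz": 0}

```text
t: 23.87
tcp_pos: [0.5419, -0.3766, 0.1029]
ee_rot: [0.707, 0.034, -0.703, -0.067]
ft_force: [0.0, 1.1, -5.4]
opening: 0.327
```

```bash
python3 - <<'E'
from h import *
stat();C=cam('wrist');s=r.sense();p,d=r.get_image('wrist');cv2.imwrite('pics/n3.png',p)
px=[(x,y) for x in range(298,382,2) for y in range(132,188,2)]
print("foot",plane(pts(C,d,px)))
p,d=r.get_image('scene');crop('pics/n4.png',p,140,260,320,400,4)
E
```

```text
t 23.87 tcp [ 0.5419 -0.3766  0.1029] yaw -92.7 down [ 0.009  0.142 -0.99 ] F [ 0.   1.1 -5.4] T [-0.21  0.04 -0.03] op 0.327 j [-0.73  0.68  1.35  0.12  1.2   0.84]
foot (array([ 0.57939075, -0.38278707,  0.02417134]), array([0.00616723, 0.00300193, 0.99997648]), np.float64(0.0003776041871800081))
```

View pics/n4.png

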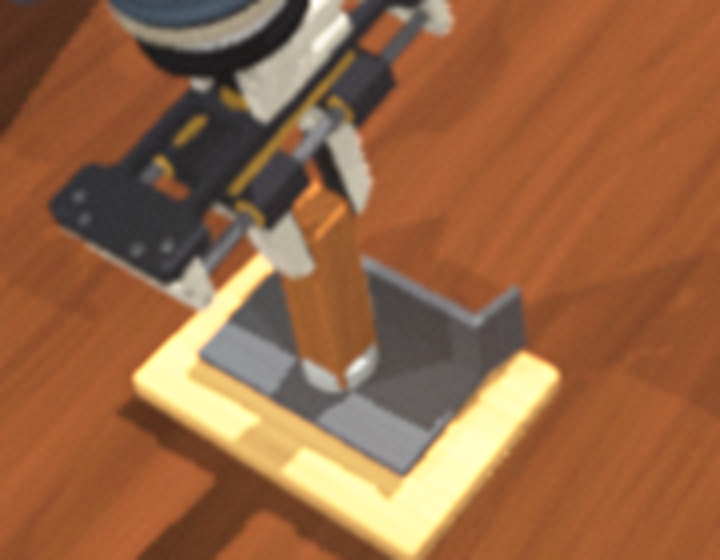

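View pics/n3.png

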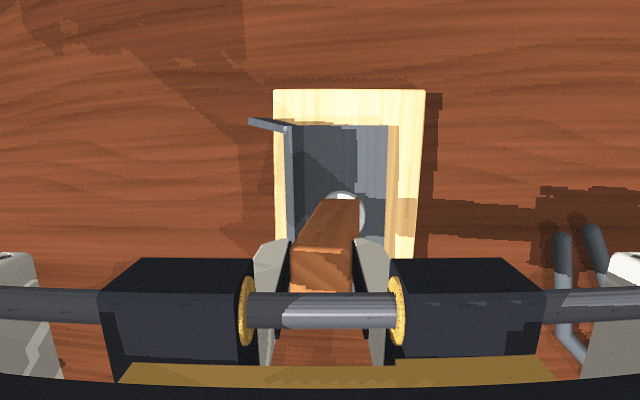

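Emit:
move_arm:
  motion:
    - {"claw": 1,"dx": 0.2,"dy": 0,"dz": 0,"wx": 0,"wy": 0,"wz": 0}
    - {"claw": 1,"dx": 0.3,"dy": 0,"dz": 0,"wx": 0,"wy": 0,"wz": 0}
    - {"claw": 1,"dx": 0.4,"dy": 0.05,"dz": 0,"wx": 0,"wy": 0,"wz": 0}
    - {"claw": 1,"dx": 0.45,"dy": 0.05,"dz": 0,"wx": 0,"wy": 0,"wz": 0}
    - {"claw": 1,"dx": 0.45,"dy": 0.05,"dz": 0,"wx": 0,"wy": 0,"wz": 0}

```text
t: 24.38
tcp_pos: [0.5423, -0.3773, 0.1001]
ee_rot: [0.708, 0.033, -0.703, -0.067]
ft_force: [-0.8, -0.2, -4.2]
opening: 0.324
```

```bash
python3 - <<'E'
from h import *
stat();C=cam('wrist');p,d=r.get_image('wrist')
px=[(x,y) for x in range(298,382,2) for y in range(132,188,2)]
print("foot",plane(pts(C,d,px)))
E
```

```text
t 24.38 tcp [ 0.5423 -0.3773  0.1001] yaw -92.7 down [ 0.011  0.141 -0.99 ] F [-0.8 -0.2 -4.2] T [-0.24  0.02 -0.04] op 0.324 j [-0.73  0.69  1.35  0.12  1.19  0.84]
foot (array([ 0.57995025, -0.38363173,  0.02145631]), array([0.00251795, 0.00434043, 0.99998741]), np.float64(0.00036564399653584356))
```

1.5 mm still to go; lower a touch and open.

Emit:
move_arm:
  motion:
    - {"claw": 1,"dx": 0.1,"dy": 0,"dz": 0,"wx": 0,"wy": 0,"wz": 0}
    - {"claw": 1,"dx": 0.15,"dy": 0,"dz": 0,"wx": 0,"wy": 0,"wz": 0}
    - {"claw": 1,"dx": 0.2,"dy": 0,"dz": 0,"wx": 0,"wy": 0,"wz": 0}
    - {"claw": 1,"dx": 0.2,"dy": 0,"dz": 0,"wx": 0,"wy": 0,"wz": 0}
    - {"claw": 1,"dx": 0.2,"dy": 0,"dz": 0,"wx": 0,"wy": 0,"wz": 0}

```text
t: 24.85
tcp_pos: [0.5423, -0.3772, 0.0985]
ee_rot: [0.708, 0.033, -0.703, -0.066]
ft_force: [-1.7, -1.6, -1.0]
opening: 0.325
```

Emit:
move_arm:
  motion:
    - {"claw": 0,"dx": 0,"dy": 0,"dz": 0,"wx": 0,"wy": 0,"wz": 0}
    - {"claw": 0,"dx": 0,"dy": 0,"dz": 0,"wx": 0,"wy": 0,"wz": 0}
    - {"claw": -0.5,"dx": 0,"dy": 0,"dz": 0,"wx": 0,"wy": 0,"wz": 0}
    - {"claw": -0.5,"dx": 0,"dy": 0,"dz": 0,"wx": 0,"wy": 0,"wz": 0}
    - {"claw": -0.5,"dx": 0,"dy": 0,"dz": 0,"wx": 0,"wy": 0,"wz": 0}

```text
t: 25.27
tcp_pos: [0.5424, -0.3772, 0.0986]
ee_rot: [0.708, 0.033, -0.702, -0.066]
ft_force: [-0.1, 0.6, -0.5]
opening: 0.637
```

```bash
python3 - <<'E'
from h import *
stat();C=cam('wrist');p,d=r.get_image('wrist');cv2.imwrite('pics/o1.png',p)
px=[(x,y) for x in range(298,382,2) for y in range(132,188,2)]
print("foot",plane(pts(C,d,px)))
E
```

```text
t 25.27 tcp [ 0.5424 -0.3772  0.0986] yaw -92.7 down [ 0.011  0.14  -0.99 ] F [-0.1  0.6 -0.5] T [0.02 0.02 0.01] op 0.637 j [-0.73  0.69  1.35  0.12  1.19  0.84]
foot (array([ 0.58003908, -0.38344901,  0.01980893]), array([-0.00152133, -0.00119364,  0.99999813]), np.float64(0.00037078409013189075))
```

View pics/o1.png

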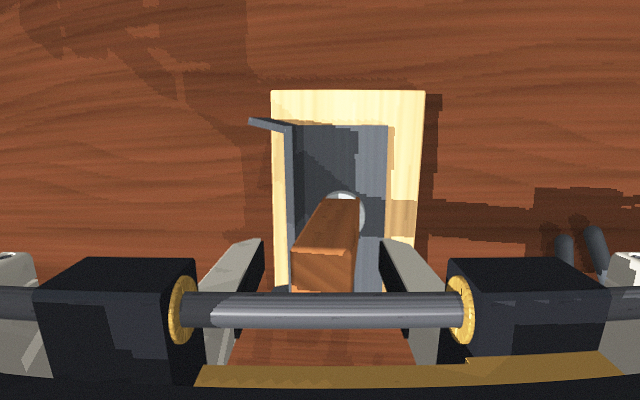

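Emit:
move_arm:
  motion:
    - {"claw": -1,"dx": 0,"dy": 0,"dz": 0,"wx": 0,"wy": 0,"wz": 0}
    - {"claw": -1,"dx": -1,"dy": 0,"dz": 0,"wx": 0,"wy": 0,"wz": 0}
    - {"claw": -1,"dx": -4,"dy": 0,"dz": 0,"wx": 0,"wy": 0,"wz": 0}
    - {"claw": -1,"dx": -8,"dy": 0,"dz": 0,"wx": 0,"wy": 0,"wz": 0}
    - {"claw": -1,"dx": -12,"dy": 0,"dz": 0,"wx": 0,"wy": 0,"wz": 0}

```text
t: 25.73
tcp_pos: [0.5407, -0.3939, 0.2192]
ee_rot: [0.707, 0.033, -0.703, -0.067]
ft_force: [0.8, -0.3, 0.3]
opening: 0.993
```

```bash
python3 - <<'E'
from h import *
stat();C=cam('wrist');p,d=r.get_image('wrist');cv2.imwrite('pics/o2.png',p);np.save('pics/o2.npy',d)
row(.25,-.45,.25,-60)
E
```

```text
t 25.73 tcp [ 0.5407 -0.3939  0.2192] yaw -92.7 down [ 0.01   0.141 -0.99 ] F [ 0.8 -0.3  0.3] T [-0.06 -0.   -0.03] op 0.993 j [-0.75  0.6   1.21  0.11  1.43  0.85]
dx -3.39 dy 6.31 dz 28.97  wx -0.570 wy -0.051 wz 0.126
```

View pics/o2.png

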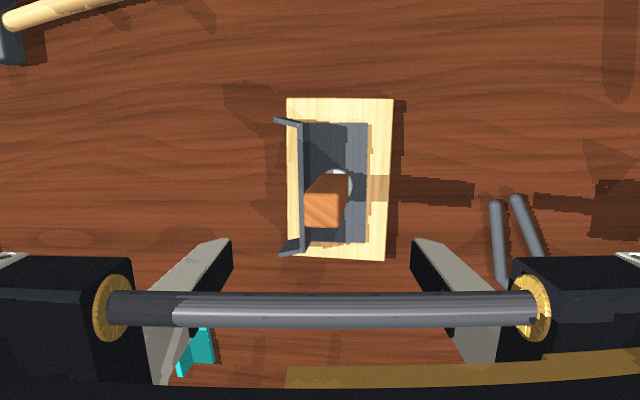

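```bash
python3 - <<'E'
from h import *
C=cam('wrist')
f=ray(C,[(370,123),(366,243)],.02);b=ray(C,[(286,98),(393,99),(385,262),(284,254)],.015);h=ray(C,[(305,193),(339,194),(338,227),(304,226)],.14)
print(f.round(4)[:,:2].tolist(),b.round(4)[:,:2].tolist(),b.mean(0),h.mean(0))
e=f[0]-f[1];e/=np.linalg.norm(e);n=np.array([-e[1],e[0],0]);print("origin est",f.mean(0)+.035*n, "len",np.linalg.norm(f[0]-f[1]))
E
```

```text
[[0.608, -0.4265], [0.4663, -0.4194]] [[0.6409, -0.3309], [0.6332, -0.4525], [0.4396, -0.4424], [0.4496, -0.3148]] [ 0.54083471 -0.38515656  0.015     ] [ 0.53773033 -0.38422958  0.14      ]
origin est [ 0.5388802  -0.38797207  0.02      ] len 0.14191869694023548
```

```bash
python3 - <<'E'
from h import *
p,d=r.get_image('top');cv2.imwrite('pics/q0.png',p);crop('pics/q1.png',p,160,120,420,290,3)
p,d=r.get_image('scene');cv2.imwrite('pics/q2.png',p)
E
```

```text
(no output)
```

View pics/q1.png

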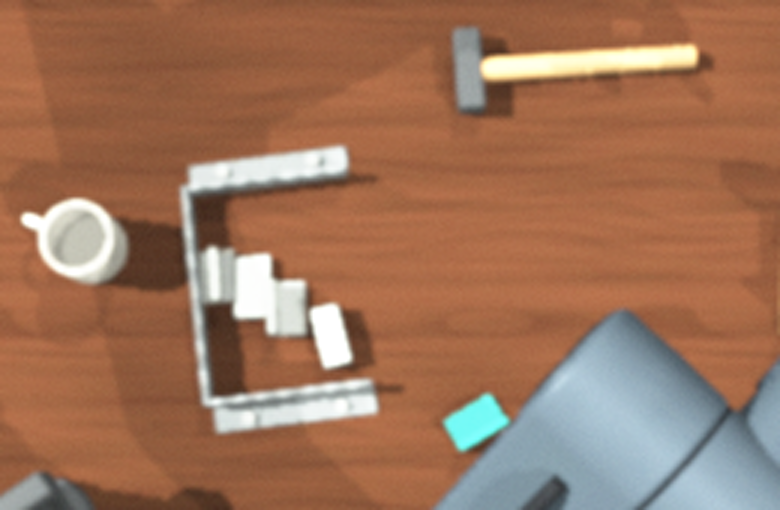

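View pics/q2.png

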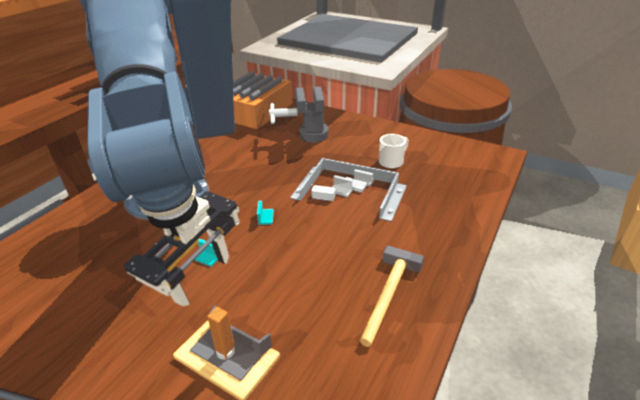

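```bash
python3 - <<'E'
from h import *
a=cv2.imread('pics/a_top.png').astype(int);b=cv2.imread('pics/q0.png').astype(int);D=abs(a-b).max(2)
for n,(x0,y0,x1,y1) in dict(mug=(165,180,210,220),hammer=(305,120,400,165),turq=(300,245,335,275)).items(): print(n,D[y0:y1,x0:x1].mean().round(1),np.percentile(D[y0:y1,x0:x1],99))
a=cv2.imread('pics/a_scene.png').astype(int);b=cv2.imread('pics/q2.png').astype(int);D=abs(a-b).max(2)
print("scene turq1",D[195:230,250:280].mean(),"hammer",D[240:350,355:430].mean())
print(r.close_job())
E
```

```text
mug 4.7 52.0
hammer 9.6 37.0
turq 21.0 138.0
scene turq1 2.756190476190476 hammer 10.297575757575757
the job is handed in; nothing more can be done
None
```

All four steel offcuts are in the scrap bay, moved only with the rake. The rake stands released on its rest board, and the job was handed in at about 26 s of the 72 s allowed.

**Sweeping:** I pushed the flat bar and tee bar in first, then the angle iron and square bar. The second pair jammed end-on against the first. I backed off and used the rake's wing to turn the square bar so it lies across the bay.

**Last checks:**
- **Offcuts:** the top view shows all four inside the walls. The square bar is nearest the mouth, with its closest corner about 24 mm inside.
- **Rake:** it stands level on the board (foot plane tilt about 0.1°), with the handle about 3 mm from the board's centre. Its blade now runs along the long side of the board, a quarter turn from how it started.
- **Bystanders:** hammer and mug are in the same place in the before and after pictures, by eye.
- **Turquoise look-alikes:** neither was approached closely. The nearer one is unchanged in the scene view. The top-view crop around it did change, which I put down to the arm's shadow or edge but did not confirm. I did not check the second one at the end.

**What went wrong:**
- Three pushes met resistance: about 60 N at the wrist on the first, 38 N on the second and 75 N on the third, each reading taken at the end of a move. The last was probably the rake's left wing on the wall end.
- That last push tilted the rake about 13° in the grip. I levelled it using the depth image before setting it down.

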